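# Clear the cup capper and wash its spatula

### The arm

A 7-joint arm with a two-finger parallel gripper is mounted at the origin on a cart in front of the work surface, level with it; the furniture and walls round the work are solid. World frame = base frame: x ahead of the robot, y to its left, z up, the work surface at z = 0. Lengths are in m, angles in rad, forces in N, time in s.
With the tool pointing down it reaches from about 0.425 to 0.925 m from the base axis. Payload 6.8 kg.
Tool frame: the origin (TCP) lies at the very end of the fingers, on their centre line; the grasp point (between the pads) lies 19 mm behind it; z points along the fingers, x is the direction in which the jaws open and shut, and the axes are right-handed (so a half turn about z gives the same grasp; the last joint's range is limited). The gripper opens to 85 mm and grips with 20 to 120 N. Pads are 22 mm wide; open, the fingers measure 114 mm over their backs; the gripper's body (76 mm by 85 mm) begins 54 mm behind the grasp point. The pads swing forward as they close: fully open they stand 13 mm farther back than shut.
Start: joints at [1.079, 0.477, 0.022, 1.555, -0.011, 1.109, -0.083], TCP at [0.253, -0.626, 0.231] pointing down, gripper open.
Joint ranges: [-2.96, 2.96], [-0.34, 2.1], [-1.41, 1.46], [0.24, 2.44], [-1.37, 4.51], [0.17, 1.92], [-2.96, 2.96]. Speed limits (rad/s): [2.39, 2.39, 3.14, 3.14, 3.14, 3.14, 3.14].

### API

Orientations are given as a unit quaternion [w, x, y, z].
In Python, from station import get_obs, read_camera, calibration, hand_in, recognise, outline_of, place_of gives the robot as it stands.
- The arm moves only by the tool move_arm, never from a script. Its argument "steps" is a list of rows, each an object with "fingers": the finger opening in mm, from 0 to 85.4; "translation": the shift along the world's x, y, z in mm, a list of three; "turn": the turn about the world's z in rad. In form: [{"fingers": fingers, "translation": [dx, dy, dz], "turn": turn}, ...]. A call has 1 to 10 rows; each row shifts and turns the commanded pose from where the row before left it; what a row does not reach is not made up. A row lasts 1/8 s, in which the tool goes at most 62.5 mm and 10.7 degrees, less where a joint would pass 70% of its speed; a pose out of reach is approached as far as the arm can. A call with a gripper value outside its range is refused whole. The fingers move at their own pace and stop on an object; "newtons" is the grip in N (left out, the last holds). Time passes only in rows, so rows that do not move let the fingers close. It gives the time, the measured TCP pose, the force and the opening at its end, in the units of the state.
- get_obs(): the state, without advancing time (a new reading comes with each control period).
- read_camera(name): name is "scene" or "top"; returns the picture (480x640x3 uint8, blue, green, red); there is no depth.
- calibration(name): a dict with "camera_matrix" (3x3 intrinsics, pixels), "k1" (the pictures are not rectified: a ray, as slopes to the right and down, at radius r is drawn at 1 + k1 r^2 times it, then the intrinsics apply), "rvec" (rotation vector, rad) and "tvec" (3), from world to camera coordinates, as OpenCV has them. Camera axes: x right, y down, z forward; pixel columns grow to the right and rows downward; lengths in m; the calibration is good to about 2 mm. A picture is of the moment at which its call begins. calibration takes no time and is no camera call.
- hand_in(): hands the job in, once; it reports no verdict.
Trained networks look in the newest picture that a camera, given by its name, has taken for a name from the list of things; names that differ only in an ending like _2 or _b are one class to them, and where a whole thing is asked for, a point or a joint stands for the part that bears it (a point fixed in the world has none). Each returns a list of dicts, best first, with "conf" (0 to 1); they miss things now and then, are a little off and sometimes report something else, mostly with a low value. They report only what shows in the picture. A call takes as long as a camera call.
- recognise(camera, name): "xy" ([column, row] in pixels, amid what is visible of it).
- outline_of(camera, name): "mask" (480x640 bool, what is visible of it) and "xy" ([column, row] in pixels, amid what is visible of it).
- place_of(camera, name): "xy" ([column, row] in pixels: a listed point, or the origin of a listed thing).
The state is a dict: "t": time; "q": joint angles; "joint_vel": joint speeds; "joint_torque": joint torques, N m; "eef_pos": TCP position; "tool_rot": TCP orientation; "contact_force": force on the tool from outside, world axes, zero at the start; "torque": the same for the moment, N m; "gripper_width": opening from 0.0 (shut) to 1.0 (fully open).
Only numpy, scipy, OpenCV 4.12 (cv2) and the standard library are available. Lean on these libraries where they do the work, as an engineer would, in place of code of your own. Each camera call takes 0.05 s, during which the arm holds its last target.

### The job

The cup capper has finished its run. First set the rinse beaker squarely on its base so that both pegs enter the holes in its foot and it sits fully down; then dip the tip of the spatula into the wash pot, next dip it into the seated rinse beaker, each time about 3 cm below the rim for about a second, and hang the spatula back in its stand. Also collect every finished cup from the capper's catch lane and put them all in the card tray, side by side on its floor and none on top of another (before, between or after the washing steps, as you like; it does not matter if one ends up lying on its side there).

Things in the scene. Friction and masses are not known exactly. Their poses are not given: they have to be found in the camera images.
- capper: The cup capper, fixed: a straight steel catch lane with a white housing (130 x 100 mm, 99 mm high with a flat wheel to 113 mm) at its -y end. Origin: under the middle of the lane, on the desk. The lane runs along its y axis; inside it is 70 mm wide (x) and 240 mm long (y from -120 to 120 mm); floor 4 mm above the desk, walls 4 mm thick and only 22 mm high. Its pose varies.
- cup_0: A finished sample cup, white screw lid closed; one of 2 to 4 that are present (None if absent; all alike). 60 mm high, body 42 mm across at the foot, lid 49 mm across from 45 to 60 mm height; 0.06 kg. Origin: centre of its underside, z up when it stands. They stand in one row along the catch lane about 60 mm apart.
- cup_1: A finished sample cup, white screw lid closed; one of 2 to 4 that are present (None if absent; all alike). 60 mm high, body 42 mm across at the foot, lid 49 mm across from 45 to 60 mm height; 0.06 kg. Origin: centre of its underside, z up when it stands. They stand in one row along the catch lane about 60 mm apart.
- cup_2: A finished sample cup, white screw lid closed; one of 2 to 4 that are present (None if absent; all alike). 60 mm high, body 42 mm across at the foot, lid 49 mm across from 45 to 60 mm height; 0.06 kg. Origin: centre of its underside, z up when it stands. They stand in one row along the catch lane about 60 mm apart.
- cup_3: A finished sample cup, white screw lid closed; one of 2 to 4 that are present (None if absent; all alike). 60 mm high, body 42 mm across at the foot, lid 49 mm across from 45 to 60 mm height; 0.06 kg. Origin: centre of its underside, z up when it stands. They stand in one row along the catch lane about 60 mm apart.
- tote: The open brown card tray for the finished cups, loose, about 0.35 kg. 170 mm (x) x 250 mm (y), 50 mm high, walls 3 mm, floor 3 mm thick. Origin: centre of its underside.
- rinse_beaker: The rinse beaker, loose, about 0.15 kg: a grey open cylinder 54 mm across outside, 46 mm inside, on a flat foot 104 mm (x) x 50 mm (y) x 8 mm thick. Rim 70 mm above the underside, inner floor 10 mm above it. The foot has two square holes right through, 13 mm wide, on the x axis 40 mm each side of the centre (either way round fits). Origin: centre of the underside. The cylinder can be gripped across y, where the foot does not stand out.
- rinse_base: The base of the rinse beaker, fixed: an aluminium plate 116 mm (x) x 62 mm (y) x 10 mm thick with two upright pegs 8 mm in diameter, tapered at the top, 14 mm high above the plate, on the x axis 40 mm each side of the centre. Origin: centre of the underside; a seated beaker has its underside 10 mm above it.
- bench_mat: A flat dark mat, fixed, 262 mm (x) x 386 mm (y), 4 mm thick, on the desk; rinse base, rinse beaker, wash pot and stand are on it. Origin: centre of its underside.
- wash_pot: The wash pot, loose, 0.25 kg: a low open round steel pot without a foot plate, 64 mm across outside, 57 mm inside, 45 mm high, inner floor 5 mm above its underside. Origin: centre of the underside.
- spatula: The spatula, loose, 0.06 kg, 155 mm long, at the start hanging upright in its stand, handle up. Origin: the lower end of the blade (the tip); z runs up along the tool. Blade 14 mm wide (y), 3.5 mm thick, 40 mm long; shaft 6 mm thick; a white drip disc 34 mm across from 95 to 99 mm above the tip; handle 13 x 13 mm square (faces across x and y) from 99 to 155 mm above the tip.
- spatula_tip (a point): The tip of the spatula (same point as its origin).
- stand: The spatula's stand, fixed: foot plate 8 mm thick, two thin posts at its +x side, and a top plate 64 mm (x, from -24 to 40 mm) x 56 mm (y), 104 to 110 mm above the mat, with a square window 24 mm wide through it. The disc of the spatula rests on the top plate while the shaft hangs through the window, so the tip is then 15 mm above the mat. Origin: on the mat, straight under the middle of the window.
- stand_window (a point): Middle of the window, at the height of the upper face of the stand's top plate (110 mm above the mat).

How it is judged:
By the outcome, as a careful person would: the job done as asked, in the order asked, and still so for the second after the job is handed in, with the robot touching nothing.
Of cup_0, cup_1, cup_2, cup_3 only 2 to 4 are there at a start; the rules pass over those that are not, and their reading is None.
At some moment in a run one of wash_pot, tote may be knocked a few centimetres aside while the robot is not near it.
It also fails if it takes over 210 s, if anything falls off the work surface, if the arm or the gripper's body presses on something with over 40 N, if the wrist force passes 120 N, or if a joint passes its speed limit or range.

## Working session

There is one attempt and no reset: what is moved stays moved. The work goes in short steps, Python scripts to look and compute and a tool call to move; the robot and the scene stay as the last step left them, time stands still between calls to the robot, and variables do not carry over. Pictures are saved under pics/ and viewed, and the job is handed in when it is done.

Besides the shell and the picture viewer there is one more tool, called after "Call:" by a JSON object that holds its "fn" and its "kwargs", one argument or row to a line. move_arm: Moves the arm, as the interface text tells. Its arguments: {"type":"object","properties":{"steps":{"type":"array"},"newtons":{"type":"number"}},"required":["steps"]}

```bash
ls; mkdir -p pics; python3 - <<'E'
from station import *
import cv2
print(get_obs())
for n in ("scene","top"):
    im=read_camera(n); cv2.imwrite(f"pics/{n}0.png",im); print(n,calibration(n))
E
```

```text
pics
{'t': 0.0, 'q': array([ 1.07886115,  0.47777902,  0.02234551,  1.55643799, -0.01152201,
        1.10929571, -0.08312858]), 'joint_vel': array([-7.76464592e-05, -2.29003079e-06,  7.35413708e-04,  2.78586671e-04,
       -1.56321297e-03, -3.19980898e-04,  5.79231041e-05]), 'joint_torque': array([-9.73539718e-04, -5.96460772e+01,  1.60763741e+00, -2.81199574e+01,
        1.24432016e-02,  9.40080383e-03,  2.78248336e-05]), 'eef_pos': array([ 0.2525446 , -0.62534696,  0.23034564]), 'tool_rot': array([-4.52206437e-04,  8.28992767e-01, -5.59258608e-01, -7.73549971e-04]), 'contact_force': array([-0.19533047, -0.5976693 ,  0.50764602]), 'torque': array([-0.04433171, -0.00246443,  0.02089811]), 'gripper_width': 0.998713291848262}
scene {'camera_matrix': array([[600.88157096,   0.        , 323.27475148],
       [  0.        , 600.88157096, 240.16925662],
       [  0.        ,   0.        ,   1.        ]]), 'k1': -0.02588723451873378, 'rvec': array([ 0.84959037, -2.3959179 ,  1.25737027]), 'tvec': array([0.40501208, 0.25861092, 1.29784866])}
top {'camera_matrix': array([[436.94676361,   0.        , 318.16525304],
       [  0.        , 436.94676361, 243.94628949],
       [  0.        ,   0.        ,   1.        ]]), 'k1': -0.07987492207867052, 'rvec': array([ 2.11953788, -2.17649181,  0.1490352 ]), 'tvec': array([-0.00419306,  0.53412757,  1.05069244])}
```

View pics/scene0.png

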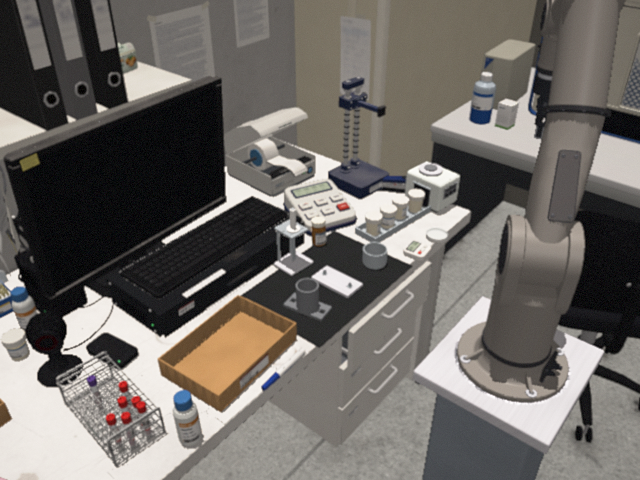

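View pics/top0.png

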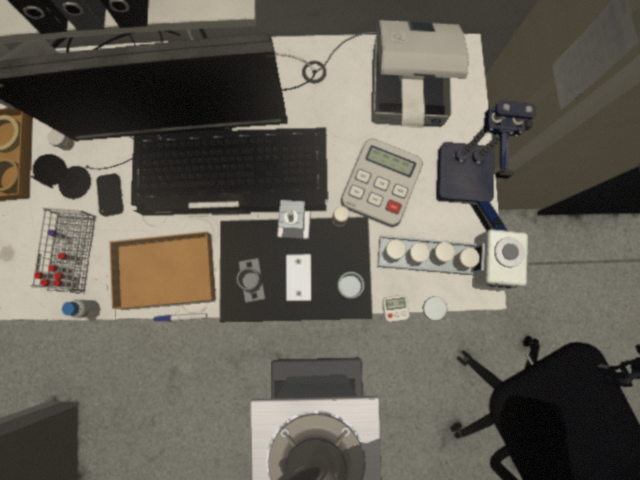

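```bash
cat > h.py <<'E'
from station import *
import numpy as np, cv2
C={n:calibration(n) for n in("scene","top")}
def proj(n,P):
    c=C[n];R=cv2.Rodrigues(c["rvec"])[0];p=np.atleast_2d(P)@R.T+c["tvec"]
    s=p[:,:2]/p[:,2:];r2=(s**2).sum(1,keepdims=True);s=s*(1+c["k1"]*r2)
    K=c["camera_matrix"];return s*[K[0,0],K[1,1]]+[K[0,2],K[1,2]]
def unproj(n,xy,z):
    c=C[n];K=c["camera_matrix"];xy=np.atleast_2d(np.asarray(xy,float))
    d=np.array([c["k1"],0,0,0,0])
    s=(xy-[K[0,2],K[1,2]])/[K[0,0],K[1,1]];u=s.copy()
    for _ in range(30): u=s/(1+c["k1"]*(u**2).sum(1,keepdims=True))
    R=cv2.Rodrigues(c["rvec"])[0];o=-R.T@c["tvec"];d=np.c_[u,np.ones(len(u))]@R
    z=np.broadcast_to(z,(len(u),));t=(z-o[2])/d[:,2]
    return o+d*t[:,None]
def grab(n,name,crop=None,sc=1):
    im=read_camera(n)
    if crop: x0,y0,x1,y1=crop; v=cv2.resize(im[y0:y1,x0:x1],None,fx=sc,fy=sc,interpolation=cv2.INTER_CUBIC)
    else: v=im
    cv2.imwrite(f"pics/{name}.png",v);return im
E
python3 - <<'E'
from h import *
np.set_printoptions(precision=4,suppress=True)
print(proj("top",[[0,0,0],[.2525,-.6253,.23]]),proj("scene",[[0,0,0],[.2525,-.6253,.23]]))
Z=dict(capper=0,cup_0=.004,tote=0,rinse_beaker=.004,rinse_base=.004,bench_mat=0,wash_pot=.004,spatula=.019,stand=.004,stand_window=.114)
for n in("top","scene"):
    grab(n,n+"1")
    for k,z in Z.items():
        for r in place_of(n,k)[:6]:
            print(n,k,round(r["conf"],2),np.round(r["xy"],1),unproj(n,r["xy"],z)[0][:2])
E
```

```text
[[316.4575 461.4862]
 [615.8216 358.2302]] [[510.1229 359.4767]
 [535.5742 135.4313]]
top capper 0.67 [425.5 250.1] [ 0.5156 -0.295 ]
top cup_0 0.94 [439.8 251.3] [ 0.511 -0.331]
top cup_0 0.89 [462.7 259.5] [ 0.4882 -0.3893]
top cup_0 0.81 [392.6 251.2] [ 0.5146 -0.2088]
top cup_0 0.81 [418.4 256.2] [ 0.4999 -0.2747]
top tote 0.66 [166.2 268.9] [0.4845 0.3761]
top rinse_beaker 0.74 [417.9 255.7] [ 0.5012 -0.2735]
top rinse_base 0.59 [299.4 278. ] [0.4524 0.0316]
top bench_mat 0.83 [296.2 272.4] [0.4672 0.0397]
top wash_pot 0.78 [347.3 286.2] [ 0.4284 -0.0894]
top spatula 0.68 [297.  225.8] [0.5846 0.0343]
top stand 0.6 [292.8 226.1] [0.5868 0.0459]
top stand_window 0.83 [289.2 213.6] [0.5965 0.0475]
top stand_window 0.35 [299.6 227. ] [0.564  0.0238]
scene capper 0.73 [392.2 219.4] [ 0.5093 -0.3074]
scene cup_0 0.88 [386.3 228.5] [ 0.4925 -0.2512]
scene cup_0 0.76 [397.8 216.9] [ 0.5009 -0.3238]
scene cup_0 0.7 [369.8 233.6] [ 0.5139 -0.2002]
scene cup_0 0.6 [411. 211.] [ 0.4884 -0.3763]
scene tote 0.63 [230.2 355.9] [0.4777 0.3748]
scene rinse_beaker 0.58 [307.4 304. ] [0.4556 0.1409]
scene rinse_base 0.82 [337.  279.3] [0.4589 0.021 ]
scene rinse_base 0.44 [304.9 303.2] [0.4621 0.1425]
scene bench_mat 0.75 [328.9 280.4] [0.4751 0.0334]
scene wash_pot 0.55 [375.4 264.8] [ 0.4185 -0.0905]
scene wash_pot 0.48 [389.5 223.7] [ 0.4994 -0.2779]
scene spatula 0.48 [296.4 259.2] [0.5807 0.0366]
scene stand 0.61 [293.3 264.2] [0.5861 0.0432]
scene stand 0.5 [331.8 277.4] [0.4739 0.0232]
scene stand_window 0.66 [291.6 226. ] [0.5969 0.0336]
```

```bash
python3 - <<'E'
from h import *
grab("top","topc",(210,180,510,330),2.6)
grab("scene","scenec",(240,160,480,330),3.3)
E
```

```text
(no output)
```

View pics/topc.png

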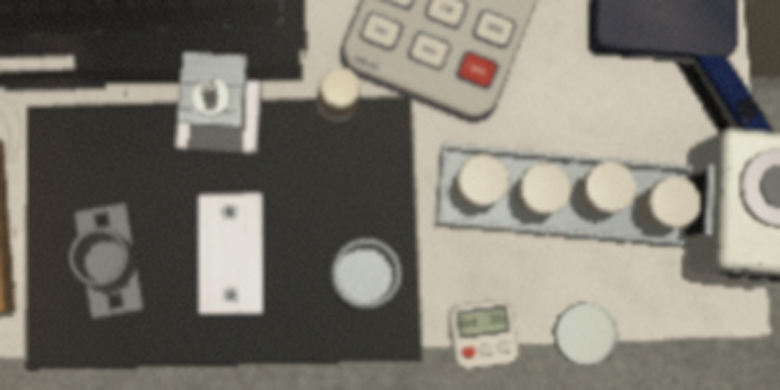

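View pics/scenec.png

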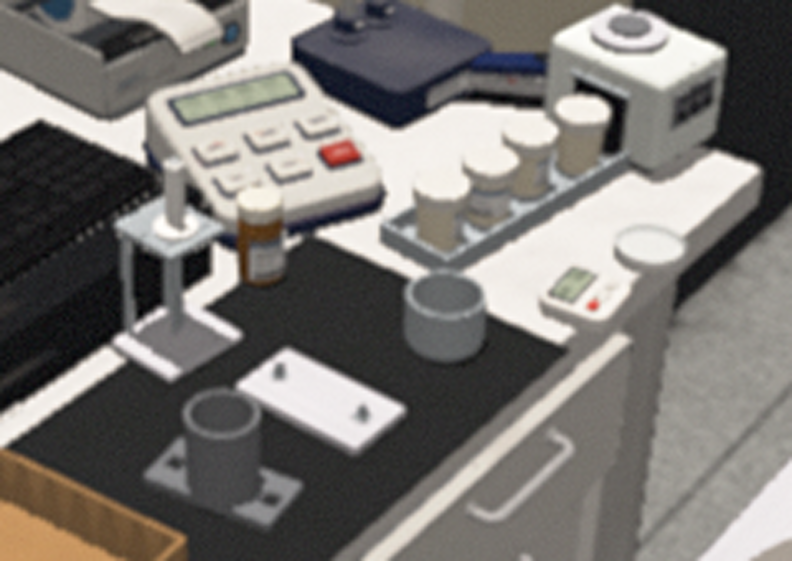

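```bash
cat > fit.py <<'E'
from h import *
from scipy.optimize import minimize
def box(x0,x1,y0,y1,z0,z1): return np.array([[x,y,z] for x in(x0,x1) for y in(y0,y1) for z in(z0,z1)])
def cyl(r0,z0,z1,r1=None):
    a=np.linspace(0,2*np.pi,40,endpoint=False);r1=r1 or r0
    return np.r_[np.c_[r0*np.cos(a),r0*np.sin(a),0*a+z0],np.c_[r1*np.cos(a),r1*np.sin(a),0*a+z1]]
M=dict(
 rinse_beaker=[box(-.052,.052,-.025,.025,0,.008),cyl(.027,.008,.07)],
 rinse_base=[box(-.058,.058,-.031,.031,0,.010)]+[cyl(.004,.01,.024)+[s*.04,0,0] for s in(-1,1)],
 wash_pot=[cyl(.032,0,.045)],
 cup_0=[cyl(.021,0,.045),cyl(.0245,.045,.06)],
 tote=[box(-.085,.085,-.125,.125,0,.05)],
 bench_mat=[box(-.131,.131,-.193,.193,0,.004)])
S=4
def render(n,name,p,z):
    c,s=np.cos(p[2]),np.sin(p[2]);R=np.array([[c,-s,0],[s,c,0],[0,0,1]])
    m=np.zeros((480*S,640*S),np.uint8)
    for P in M[name]:
        q=proj(n,P@R.T+[p[0],p[1],z]);h=cv2.convexHull(((q+.5)*S).astype(np.float32)).round().astype(np.int32)
        cv2.fillConvexPoly(m,h,1)
    return m
def fit(name,masks,p0,z,yaw=True):
    big={}
    for n,m in masks.items():
        f=cv2.resize(m.astype(np.float32),None,fx=S,fy=S,interpolation=cv2.INTER_LINEAR);big[n]=f
    def cost(v):
        p=[v[0]/100,v[1]/100,v[2] if yaw else 0];c=0
        for n,f in big.items():
            r=render(n,name,p,z);c+=np.abs(r-f).sum()/f.sum()
        return c
    st=[p0[0]*100,p0[1]*100]+([p0[2]] if yaw else [])
    sim=np.array([st]+[np.array(st)+d for d in (np.diag([.7,.7,.15]) if yaw else np.diag([.7,.7]))])
    r=minimize(cost,st,method="Nelder-Mead",options=dict(initial_simplex=sim,xatol=1e-3,fatol=1e-5,maxiter=150))
    return np.r_[r.x[:2]/100,r.x[2:]],r.fun/len(big)
def masks(name,near,cams=("top","scene"),tol=25,z=0.03):
    o={}
    for n in cams:
        e=proj(n,[near[0],near[1],z])[0]
        for r in outline_of(n,name):
            if np.hypot(*(np.array(r["xy"])-e))<tol: o[n]=r["mask"];break
    return o
def locate(name,near,z,yaw=True,cams=("top","scene"),**k):
    ms=masks(name,near,cams,**k);res={}
    for n in ms: res[n]=fit(name,{n:ms[n]},near,z,yaw)
    if len(ms)>1: res["both"]=fit(name,ms,near,z,yaw)
    for n,(p,c) in res.items(): print(name,n,np.round(p,4),"cost %.3f"%c)
    return res
E
python3 - <<'E'
from fit import *
read_camera("top");read_camera("scene")
locate("rinse_base",[.455,.026,0.],.004)
locate("rinse_beaker",[.458,.141,-.1],.004)
locate("rinse_beaker",[.458,.141,.1],.004)
locate("wash_pot",[.423,-.09],.004,False)
for p in ([.514,-.2],[.497,-.26],[.506,-.327],[.488,-.38]): locate("cup_0",p,.004,False,tol=12)
locate("tote",[.48,.375,0],0.0)
E
```

```text
rinse_base top [ 0.457   0.0337 -0.0102] cost 0.093
rinse_base scene [ 0.4516  0.033  -0.0033] cost 0.161
rinse_base both [ 0.4538  0.0337 -0.0168] cost 0.143
rinse_beaker top [0.4519 0.1528 0.1521] cost 0.085
rinse_beaker scene [0.447  0.152  0.1218] cost 0.108
rinse_beaker both [0.4501 0.1523 0.1535] cost 0.121
rinse_beaker top [0.4517 0.1528 0.1536] cost 0.085
rinse_beaker scene [0.4466 0.1523 0.113 ] cost 0.106
rinse_beaker both [0.4501 0.1521 0.1529] cost 0.121
wash_pot top [ 0.4316 -0.0957] cost 0.123
wash_pot scene [ 0.4279 -0.0975] cost 0.087
wash_pot both [ 0.4298 -0.0973] cost 0.129
cup_0 scene [ 0.5116 -0.2096] cost 0.194
cup_0 top [ 0.5056 -0.2644] cost 0.089
cup_0 scene [ 0.501  -0.2675] cost 0.119
cup_0 both [ 0.5039 -0.2657] cost 0.174
cup_0 top [ 0.5047 -0.3274] cost 0.160
cup_0 scene [ 0.5005 -0.3287] cost 0.404
cup_0 both [ 0.5028 -0.3278] cost 0.306
cup_0 top [ 0.4899 -0.3868] cost 0.131
cup_0 scene [ 0.4835 -0.3879] cost 0.222
cup_0 both [ 0.4888 -0.3879] cost 0.232
tote top [0.4786 0.3776 0.071 ] cost 0.039
tote scene [0.4762 0.3748 0.0663] cost 0.023
tote both [0.4773 0.3755 0.0684] cost 0.035
```

Call:
{"fn": "move_arm", "kwargs": {
  "steps": [
    {"fingers":85,"translation":[50,30,10],"turn":-0.024},
    {"fingers":85,"translation":[50,30,10],"turn":-0.024},
    {"fingers":85,"translation":[50,30,10],"turn":-0.024},
    {"fingers":85,"translation":[50,30,0],"turn":-0.024},
    {"fingers":85,"translation":[0,50,0],"turn":-0.024},
    {"fingers":85,"translation":[0,50,0],"turn":-0.024},
    {"fingers":85,"translation":[0,50,0],"turn":-0.024},
    {"fingers":85,"translation":[0,50,0],"turn":-0.024},
    {"fingers":85,"translation":[0,50,0],"turn":-0.024},
    {"fingers":85,"translation":[0,50,0],"turn":-0.024}
  ]
}}

```text
t: 3.55
eef_pos: [0.4527, -0.2043, 0.2616]
tool_rot: [-0.0, 0.756, -0.655, 0.0]
contact_force: [1.1, -0.2, -0.5]
gripper_width: 0.999
```

```bash
python3 - <<'E'
from h import *
grab("top","a1");grab("scene","a1s")
o=get_obs();print(o["eef_pos"],o["tool_rot"],o["t"])
E
```

```text
[ 0.45338941 -0.20011731  0.26166582] [-8.67729561e-04  7.58566468e-01 -6.51594994e-01 -3.53206178e-04] 3.65
```

View pics/a1.png

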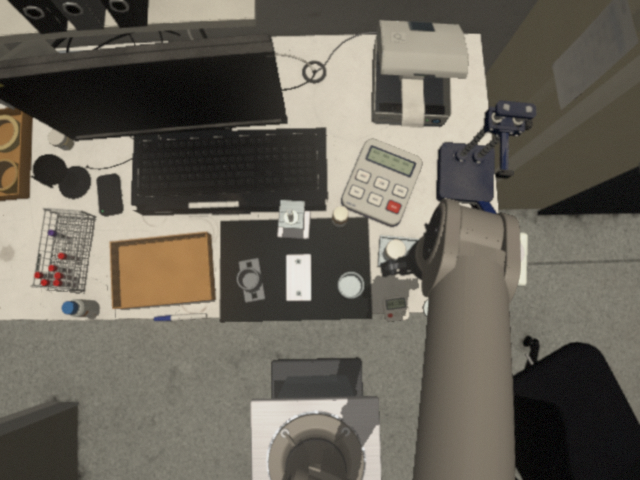

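View pics/a1s.png

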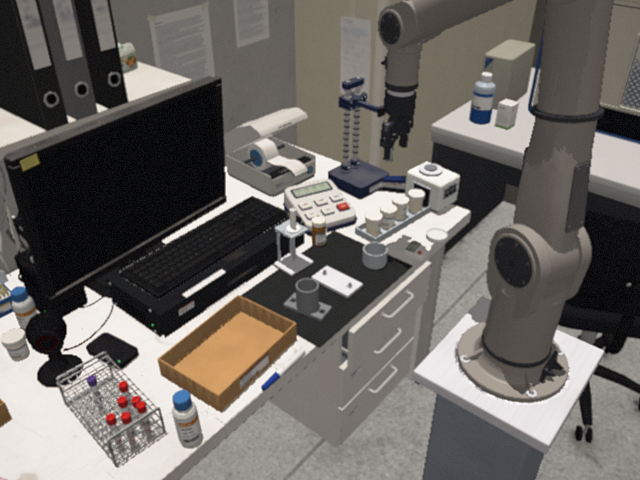

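Call:
{"fn": "move_arm", "kwargs": {
  "steps": [
    {"fingers":85,"translation":[0,50,0],"turn":0},
    {"fingers":85,"translation":[0,50,0],"turn":0},
    {"fingers":85,"translation":[0,50,0],"turn":0},
    {"fingers":85,"translation":[0,50,0],"turn":0},
    {"fingers":85,"translation":[0,50,0],"turn":0},
    {"fingers":85,"translation":[0,50,0],"turn":0},
    {"fingers":85,"translation":[-3,52,-20],"turn":0},
    {"fingers":85,"translation":[0,0,-50],"turn":0},
    {"fingers":85,"translation":[0,0,-50],"turn":0},
    {"fingers":85,"translation":[0,0,0],"turn":0}
  ]
}}

```text
t: 4.9
eef_pos: [0.4475, 0.1447, 0.1387]
tool_rot: [0.003, 0.756, -0.654, -0.002]
contact_force: [-0.7, 0.8, 0.2]
gripper_width: 0.996
```

```bash
cat > mark.py <<'E'
from h import *
import sys
# mark.py name : crops around tcp both cameras w/ tcp projected
nm=sys.argv[1];o=get_obs();p=o["eef_pos"];q=o["tool_rot"]
print(np.round(p,4),"jaw deg",round(np.degrees(2*np.arctan2(q[2],q[1])),2),"w",round(o["gripper_width"]*85.4,1),"F",np.round(o["contact_force"],1),"t",o["t"])
pts=[p]
if len(sys.argv)>2: pts=[np.array(list(map(float,a.split(",")))) for a in sys.argv[2:]]
for n in("top","scene"):
    im=read_camera(n);q=proj(n,np.array(pts));c=proj(n,p)[0].round().astype(int)
    x0=np.clip(c[0]-65,0,510);y0=np.clip(c[1]-60,0,360)
    v=cv2.resize(im[y0:y0+120,x0:x0+130],None,fx=4.8,fy=4.8,interpolation=cv2.INTER_CUBIC)
    for a in q: cv2.drawMarker(v,tuple(int(k) for k in ((a-[x0,y0]+.5)*4.8)),(0,0,255),cv2.MARKER_CROSS,14,1)
    cv2.imwrite(f"pics/{nm}_{n}.png",v);print(n,"crop origin",x0,y0,"scale 4.8",q.round(1).tolist())
E
python3 mark.py b1
```

```text
[0.4475 0.1447 0.1387] jaw deg -81.76 w 85.1 F [-0.7  0.8  0.2] t 4.9
top crop origin 181 218 scale 4.8 [[246.2, 277.7]]
scene crop origin 243 201 scale 4.8 [[308.5, 260.9]]
```

View pics/b1_top.png

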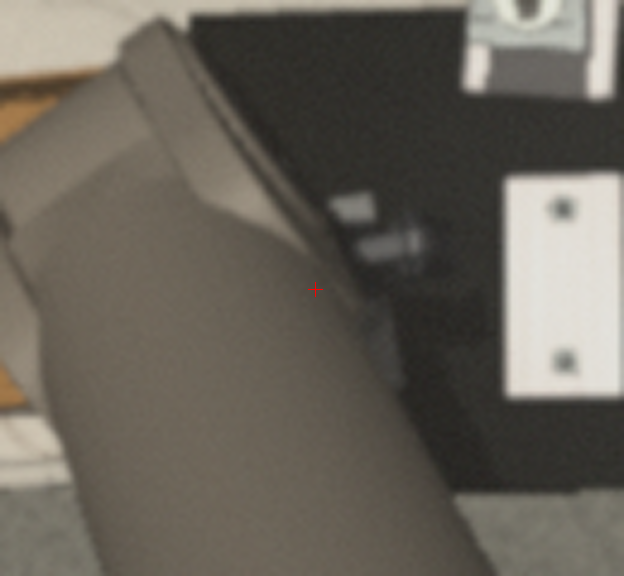

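View pics/b1_scene.png

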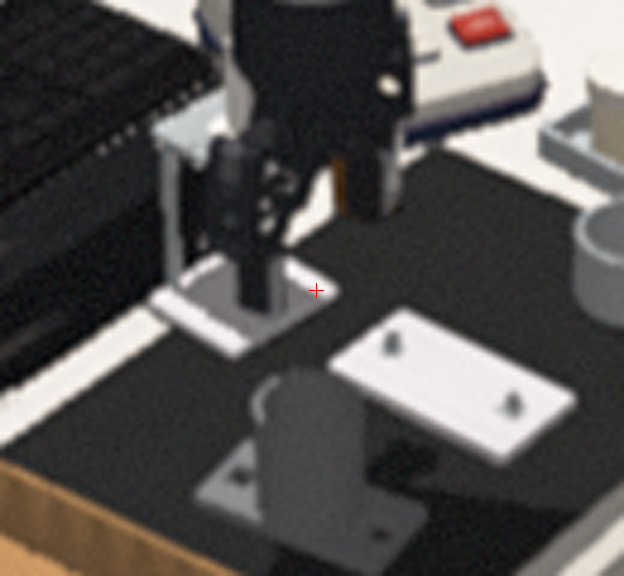

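Call:
{"fn": "move_arm", "kwargs": {
  "steps": [
    {"fingers":85,"translation":[0,0,0],"turn":-0.01},
    {"fingers":85,"translation":[0,0,0],"turn":0}
  ]
}}

```text
t: 5.25
eef_pos: [0.4509, 0.1463, 0.143]
tool_rot: [-0.001, 0.753, -0.659, 0.001]
contact_force: [0.0, 0.7, -1.0]
gripper_width: 0.994
```

```bash
python3 - <<'E'
from h import *
o=get_obs();q=o["tool_rot"];print(o["eef_pos"],np.degrees(2*np.arctan2(q[2],q[1])))
E
```

```text
[0.45093764 0.1463198  0.14297713] -82.376300329462
```

Call:
{"fn": "move_arm", "kwargs": {
  "steps": [
    {"fingers":85,"translation":[0,5.5,-20],"turn":0},
    {"fingers":85,"translation":[0,0,-30],"turn":0},
    {"fingers":85,"translation":[0,0,-30],"turn":0},
    {"fingers":85,"translation":[0,0,-28],"turn":0},
    {"fingers":85,"translation":[0,0,0],"turn":0},
    {"fingers":85,"translation":[0,0,0],"turn":0}
  ]
}}

```text
t: 6.0
eef_pos: [0.4507, 0.152, 0.0345]
tool_rot: [-0.001, 0.753, -0.658, 0.0]
contact_force: [1.0, -0.8, 0.1]
gripper_width: 0.997
```

```bash
python3 mark.py b2
```

```text
[0.4507 0.152  0.0345] jaw deg -82.34 w 85.2 F [ 1.  -0.8  0.1] t 6.0
top crop origin 185 219 scale 4.8 [[250.3, 279.2]]
scene crop origin 241 237 scale 4.8 [[305.8, 297.4]]
```

View pics/b2_scene.png

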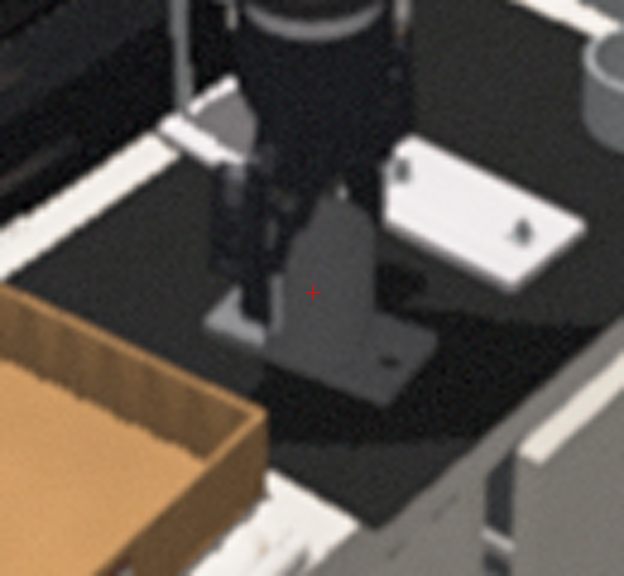

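Call:
{"fn": "move_arm", "kwargs": {
  "newtons": 40,
  "steps": [
    {"fingers":50,"translation":[0,0,0],"turn":0},
    {"fingers":48,"translation":[0,0,0],"turn":0},
    {"fingers":48,"translation":[0,0,0],"turn":0},
    {"fingers":48,"translation":[0,0,0],"turn":0},
    {"fingers":48,"translation":[0,0,0],"turn":0},
    {"fingers":48,"translation":[0,0,0],"turn":0}
  ]
}}

```text
t: 6.85
eef_pos: [0.4502, 0.1517, 0.0342]
tool_rot: [-0.0, 0.753, -0.658, 0.0]
contact_force: [-2.3, -1.1, 8.6]
gripper_width: 0.635
```

Call:
{"fn": "move_arm", "kwargs": {
  "steps": [
    {"fingers":45,"translation":[0,0,20],"turn":0},
    {"fingers":45,"translation":[0,0,30],"turn":0},
    {"fingers":45,"translation":[0,-30,0],"turn":-0.04},
    {"fingers":45,"translation":[1,-30,0],"turn":-0.04},
    {"fingers":45,"translation":[2,-30,0],"turn":-0.04},
    {"fingers":45,"translation":[2,-29,0],"turn":-0.02},
    {"fingers":45,"translation":[0,0,0],"turn":0},
    {"fingers":45,"translation":[0,0,0],"turn":0},
    {"fingers":45,"translation":[0,0,0],"turn":0}
  ]
}}

```text
t: 7.98
eef_pos: [0.4547, 0.0337, 0.0833]
tool_rot: [0.0, -0.706, 0.709, 0.0]
contact_force: [0.3, 0.0, -2.5]
gripper_width: 0.631
```

```bash
python3 mark.py b3
```

```text
[0.4547 0.0337 0.0833] jaw deg 269.75 w 53.9 F [ 0.3  0.  -2.5] t 7.975
top crop origin 232 215 scale 4.8 [[297.0, 275.0]]
scene crop origin 271 197 scale 4.8 [[335.8, 256.9]]
```

View pics/b3_scene.png

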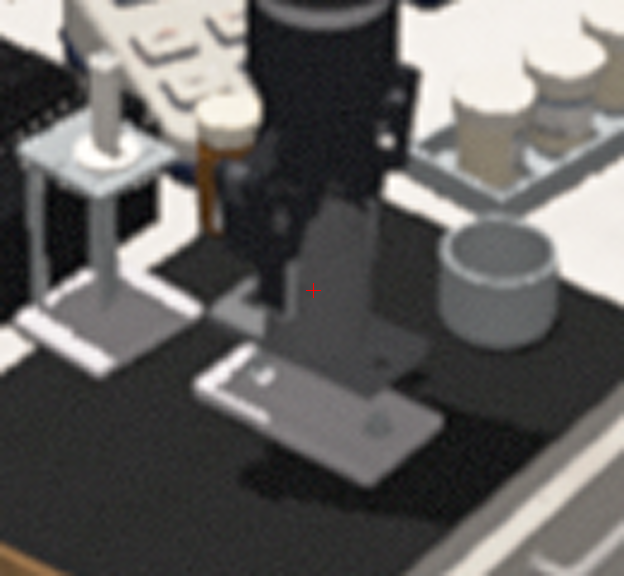

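View pics/b3_top.png

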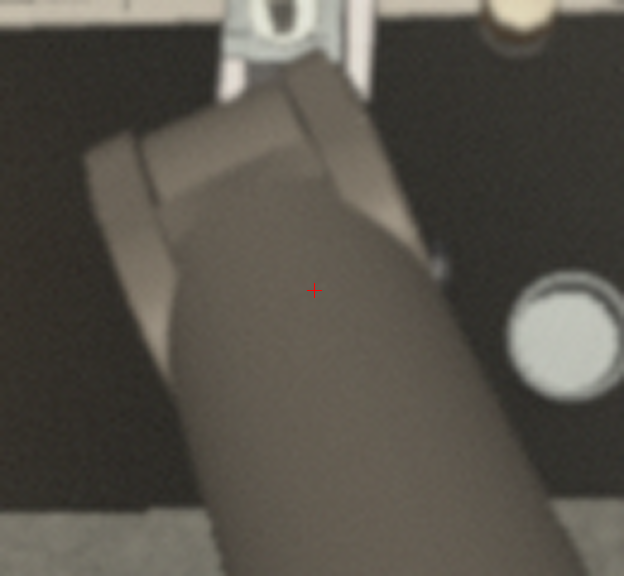

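```bash
python3 - <<'E'
from fit import *
im={n:cv2.imread(f"pics/{n}0.png") for n in("top","scene")}
ms={}
for n in im:
    g=cv2.cvtColor(im[n],cv2.COLOR_BGR2GRAY)
    c=proj(n,[.455,.033,.014])[0].round().astype(int)
    m=(g>130).astype(np.uint8);k,l=cv2.connectedComponents(m)
    lab=l[c[1],c[0]];b=(l==lab).astype(np.uint8);b=cv2.morphologyEx(b,cv2.MORPH_CLOSE,np.ones((7,7)));print(n,b.sum(),cv2.minAreaRect(np.argwhere(b)[:,::-1].astype(np.float32)))
    ms[n]=b
for s in [1]:
  for n in ms:
    # edge rectangle of top face only
    M["rinse_base"]=[box(-.058,.058,-.031,.031,.0095,.010)] if n=="top" else [box(-.058,.058,-.031,.031,.0095,.010)]
    print(n,fit("rinse_base",{n:ms[n]},[.455,.033,0],.004))
# clicks for the pegs tops top cam
print(unproj("top",np.array([[230,212],[230,294]])/2.6+[210,180]-.3,.026))
t=(np.array([[562,205],[565,358]])/4.8)+[181,218]-.5;print(unproj("top",t,.026))
s=(np.array([[390,338],[512,398]])/4.8)+[243,201]-.5;print(unproj("scene",s,.026))
# current foot corners in scene (foot underside/top)
f=(np.array([[212,306],[428,350]])/4.8)+[271,197]-.5;print("foot top corners",unproj("scene",f,.0487+.012))
f=(np.array([[372,393]])/4.8)+[271,197]-.5;print("foot bottom corner",unproj("scene",f,.0487+.004))
b=(np.array([[195,383],[442,422],[370,476],[243,346]])/4.8)+[271,197]-.5;print("base top corners",unproj("scene",b,.014))
E
```

```text
top 1157 ((298.0, 277.0), (46.0, 24.0), 90.0)
scene 806 ((336.6000061035156, 280.3000183105469), (48.746280670166016, 18.782970428466797), 26.56505012512207)
top (array([ 0.45433214,  0.03509858, -0.01984065]), np.float64(0.036638397723436356))
scene (array([ 0.45126818,  0.03411376, -0.02462824]), np.float64(0.08424124121665955))
[[0.49306831 0.03286075 0.026     ]
 [0.41446821 0.03446832 0.026     ]]
[[0.49569771 0.03425687 0.026     ]
 [0.41617938 0.03431668 0.026     ]]
[[0.48876569 0.03746637 0.026     ]
 [0.40928308 0.0370349  0.026     ]]
foot top corners [[0.5052347  0.05321605 0.0607    ]
 [0.39693209 0.01275412 0.0607    ]]
foot bottom corner [[0.4037311  0.05044282 0.0527    ]]
base top corners [[0.50917924 0.06263461 0.014     ]
 [0.38988231 0.00702104 0.014     ]
 [0.39267135 0.06495349 0.014     ]
 [0.50978984 0.02196317 0.014     ]]
```

```bash
python3 - <<'E'
import cv2
im=cv2.imread("pics/top0.png");cv2.imwrite("pics/z1.png",cv2.resize(im[245:315,230:325],None,fx=8,fy=8,interpolation=cv2.INTER_CUBIC))
im=cv2.imread("pics/scene0.png");cv2.imwrite("pics/z2.png",cv2.resize(im[255:330,275:370],None,fx=8,fy=8,interpolation=cv2.INTER_CUBIC))
E
```

```text
(no output)
```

View pics/z1.png

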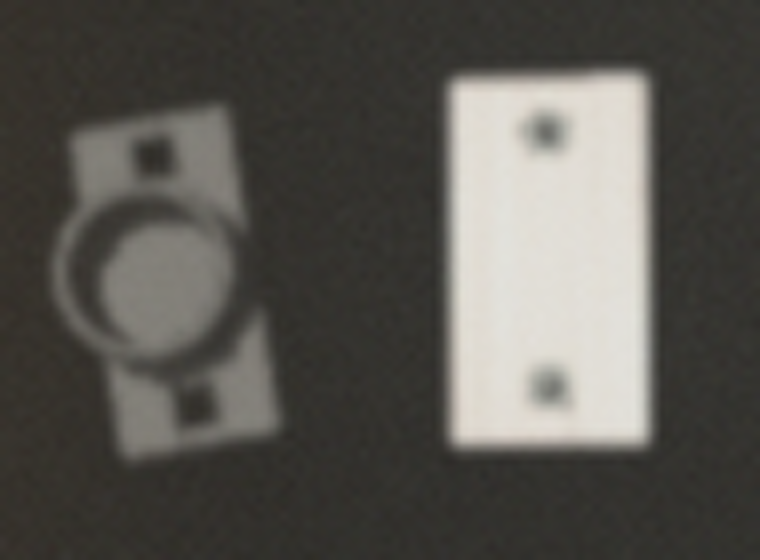

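View pics/z2.png

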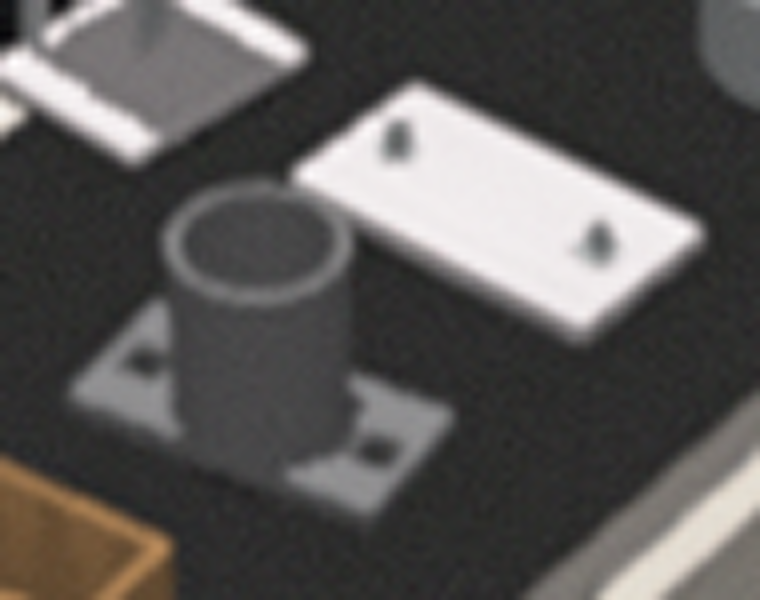

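```bash
python3 - <<'E'
from h import *
from scipy.optimize import least_squares
np.set_printoptions(precision=4,suppress=True)
def px(c,o): return (np.array(c,float)+.5)/8-.5+o
def rect(n,c,o,z,loc):
    w=unproj(n,px(c,o),z)[:,:2];loc=np.array(loc)
    def f(p):
        C,S=np.cos(p[2]),np.sin(p[2]);return (loc@np.array([[C,S],[-S,C]])+p[:2]-w).ravel()
    r=least_squares(f,[.45,.1,0]);print(n,r.x,"yaw deg",np.degrees(r.x[2]),"res mm",np.abs(r.fun).max()*1e3);return r.x
T=(230,245);S=(275,255)
b=[(.058,.031),(.058,-.031),(-.058,-.031),(-.058,.031)];f=[(.052,.025),(.052,-.025),(-.052,-.025),(-.052,.025)]
rect("top",[(449,75),(648,73),(651,445),(449,447)],T,.014,b)
rect("scene",[(293,173),(412,80),(706,234),(580,332)],S,.014,b)
rect("top",[(70,132),(228,105),(281,430),(124,460)],T,.012,f)
rect("scene",[(68,388),(455,412),(370,510)],S,.012,[f[0],f[2],f[3]])
h=[(.04,0),(-.04,0)]
rect("top",[(153,157),(195,407)],T,.010,h);rect("top",[(546,130),(549,388)],T,.021,h)
rect("scene",[(147,361),(379,451)],S,.010,h);rect("scene",[(398,140),(599,243)],S,.021,h)
E
```

```text
top [ 0.4546  0.0341 -0.0163] yaw deg -0.9356705070386107 res mm 0.6346856347326651
scene [ 0.4509  0.0336 -0.0301] yaw deg -1.7272284364408823 res mm 2.7364003346785903
top [0.4508 0.1525 0.1554] yaw deg 8.904605279713936 res mm 0.6333332866531594
scene [0.4485 0.1498 0.145 ] yaw deg 8.306951956942651 res mm 0.2740728500990608
top [0.4507 0.1533 0.1598] yaw deg 9.154732659382194 res mm 0.21907899384082663
top [ 0.4543  0.0343 -0.0088] yaw deg -0.5025005851310915 res mm 0.3869607552587362
scene [0.4484 0.1498 0.1565] yaw deg 8.967694903002918 res mm 0.21976314421862098
scene [ 0.4488  0.0357 -0.0139] yaw deg -0.7989979864572214 res mm 0.031892282452983256
```

Call:
{"fn": "move_arm", "kwargs": {
  "steps": [
    {"fingers":45,"translation":[0,0,-12],"turn":-0.03},
    {"fingers":45,"translation":[0,0,-8],"turn":0},
    {"fingers":45,"translation":[0,0,-4],"turn":0},
    {"fingers":45,"translation":[0,0,-4],"turn":0},
    {"fingers":45,"translation":[0,0,0],"turn":0},
    {"fingers":45,"translation":[0,0,0],"turn":0}
  ]
}}

```text
t: 8.82
eef_pos: [0.4549, 0.0326, 0.0555]
tool_rot: [0.0, -0.694, 0.72, -0.0]
contact_force: [0.0, -0.0, -2.5]
gripper_width: 0.631
```

```bash
python3 mark.py b4
```

```text
[0.4549 0.0326 0.0555] jaw deg 267.92 w 53.9 F [ 0.  -0.  -2.5] t 8.825
top crop origin 233 216 scale 4.8 [[298.0, 275.7]]
scene crop origin 271 206 scale 4.8 [[335.8, 265.8]]
```

View pics/b4_scene.png

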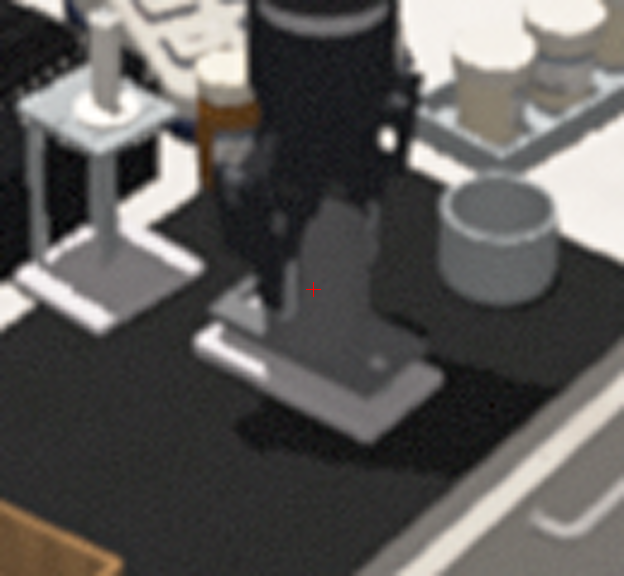

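Call:
{"fn": "move_arm", "kwargs": {
  "steps": [
    {"fingers":45,"translation":[0,1,-3],"turn":0},
    {"fingers":45,"translation":[0,0,-3],"turn":0},
    {"fingers":45,"translation":[0,0,-3],"turn":0},
    {"fingers":45,"translation":[0,0,-2],"turn":0},
    {"fingers":45,"translation":[0,0,0],"turn":0},
    {"fingers":45,"translation":[0,0,0],"turn":0}
  ]
}}

```text
t: 9.68
eef_pos: [0.4546, 0.0336, 0.0443]
tool_rot: [-0.0, -0.694, 0.72, 0.0]
contact_force: [-1.2, 0.5, 0.2]
gripper_width: 0.636
```

```bash
python3 mark.py b5
```

```text
[0.4546 0.0336 0.0443] jaw deg 267.92 w 54.3 F [-1.2  0.5  0.2] t 9.675
top crop origin 233 216 scale 4.8 [[297.8, 276.1]]
scene crop origin 271 210 scale 4.8 [[335.6, 269.7]]
```

View pics/b5_scene.png

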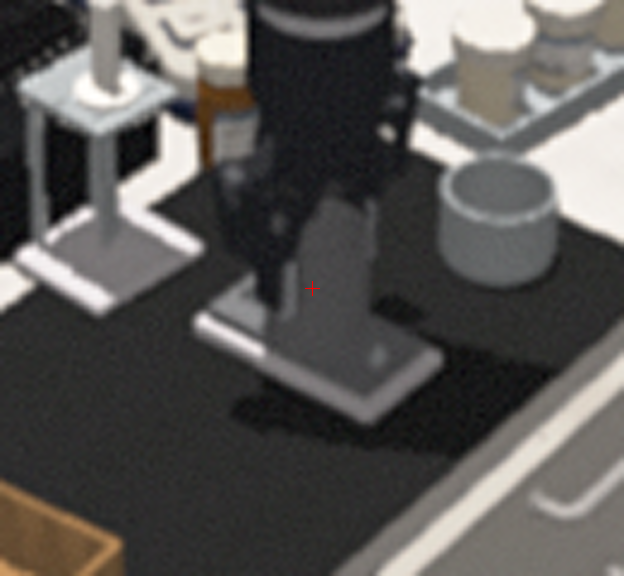

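Call:
{"fn": "move_arm", "kwargs": {
  "steps": [
    {"fingers":45,"translation":[0,0,-1],"turn":0},
    {"fingers":60,"translation":[0,0,0],"turn":0},
    {"fingers":75,"translation":[0,0,0],"turn":0},
    {"fingers":85,"translation":[0,0,0],"turn":0},
    {"fingers":85,"translation":[0,0,0],"turn":0},
    {"fingers":85,"translation":[0,0,30],"turn":0},
    {"fingers":85,"translation":[0,0,50],"turn":0},
    {"fingers":85,"translation":[0,0,55],"turn":0},
    {"fingers":85,"translation":[0,0,60],"turn":0}
  ]
}}

```text
t: 10.9
eef_pos: [0.4541, 0.0335, 0.2398]
tool_rot: [-0.0, -0.694, 0.72, 0.0]
contact_force: [0.9, -0.9, 0.2]
gripper_width: 0.996
```

Call:
{"fn": "move_arm", "kwargs": {
  "steps": [
    {"fingers":60,"translation":[0,-50,0],"turn":0},
    {"fingers":60,"translation":[0,-50,0],"turn":0},
    {"fingers":60,"translation":[0,-50,0],"turn":0},
    {"fingers":60,"translation":[0,0,0],"turn":0},
    {"fingers":60,"translation":[0,0,0],"turn":0}
  ]
}}

```text
t: 11.52
eef_pos: [0.4547, -0.1158, 0.2382]
tool_rot: [0.0, -0.694, 0.72, 0.0]
contact_force: [-0.3, 0.6, 0.6]
gripper_width: 0.702
```

```bash
python3 - <<'E'
from h import *
grab("top","c1",(220,190,320,315),4.8);grab("scene","c1s",(270,190,370,310),4.8)
print(get_obs()["eef_pos"])
E
```

```text
[ 0.45484752 -0.1150021   0.23825325]
```

View pics/c1.png

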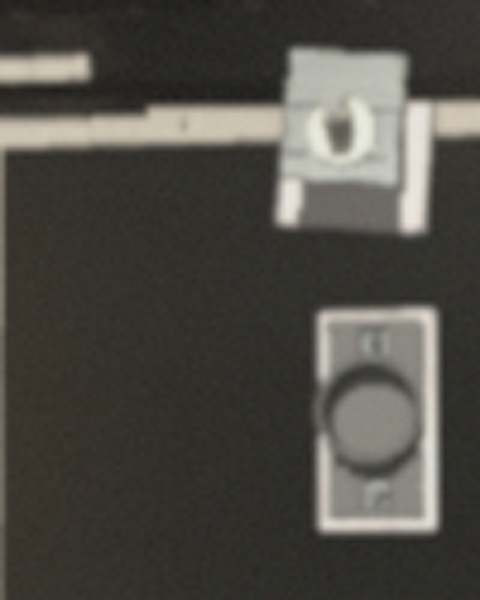

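View pics/c1s.png

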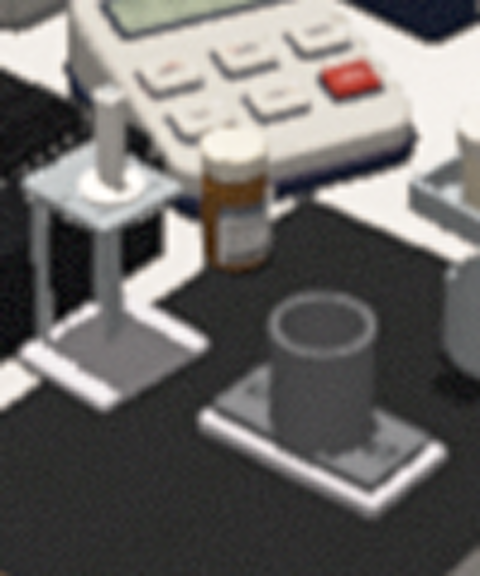

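```bash
python3 - <<'E'
from h import *
np.set_printoptions(precision=4,suppress=True)
print("now",get_obs()["eef_pos"])
grab("top","s1",(265,190,325,245),10);grab("scene","s1s",(265,195,325,280),7)
for n in("top","scene"):
  for nm,z in(("spatula",.019),("spatula_tip",.019),("stand",.004),("stand_window",.114)):
    for r in place_of(n,nm)[:2]: print(n,nm,r["conf"],unproj(n,r["xy"],z)[0])
E
```

```text
now [ 0.4548 -0.115   0.2383]
top spatula 0.66 [0.5907 0.0404 0.019 ]
top stand 0.59 [0.5875 0.0511 0.004 ]
top stand_window 0.86 [0.5918 0.0488 0.114 ]
top stand_window 0.2 [ 0.4256 -0.0837  0.114 ]
scene spatula 0.8 [0.5782 0.0486 0.019 ]
scene spatula 0.25 [ 0.4692 -0.3602  0.019 ]
scene spatula_tip 0.79 [0.5941 0.0414 0.019 ]
scene spatula_tip 0.71 [ 0.4155 -0.0734  0.019 ]
scene stand 0.56 [0.5805 0.0409 0.004 ]
scene stand_window 0.63 [0.5864 0.0374 0.114 ]
scene stand_window 0.36 [ 0.4046 -0.1476  0.114 ]
```

View pics/s1.png

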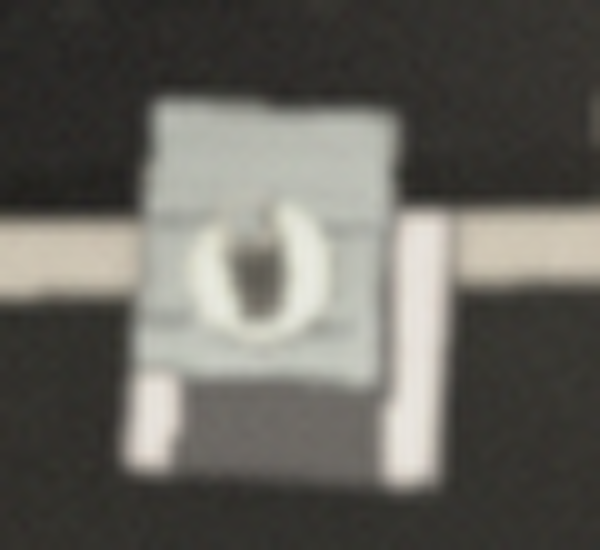

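View pics/s1s.png

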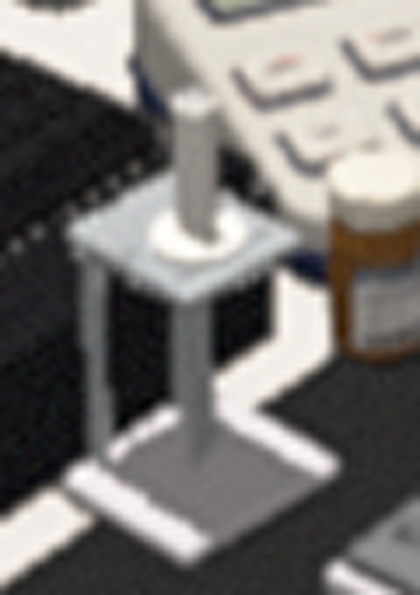

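```bash
python3 - <<'E'
from h import *
np.set_printoptions(precision=4,suppress=True)
def px(c,o,s): return (np.array(c,float)+.5)/s-.5+o
from scipy.optimize import least_squares
def rect(n,c,o,s,z,loc):
    w=unproj(n,px(c,o,s),z)[:,:2];loc=np.array(loc)
    def f(p):
        C,S=np.cos(p[2]),np.sin(p[2]);return (loc@np.array([[C,S],[-S,C]])+p[:2]-w).ravel()
    r=least_squares(f,[.58,.04,0]);print(n,r.x,"yaw deg",np.degrees(r.x[2]),"res mm",np.abs(r.fun).max()*1e3)
rect("top",[(152,100),(400,112),(383,388),(132,372)],(265,190),10,.114,[(.04,.028),(.04,-.028),(-.024,-.028),(-.024,.028)])
rect("scene",[(70,235),(187,303),(300,240)],(265,195),7,.114,[(.04,.028),(-.024,.028),(-.024,-.028)])
print("disc top",unproj("top",px([(260,272)],(265,190),10),.118),"scene",unproj("scene",px([(197,233)],(265,195),7),.118))
print("handle top: scene",unproj("scene",px([(195,97)],(265,195),7),.174))
E
```

```text
top [ 0.588   0.0435 -0.0839] yaw deg -4.805094357911823 res mm 1.32839482122038
scene [ 0.5831  0.0438 -0.0814] yaw deg -4.664967634148148 res mm 1.7424379817525537
disc top [[0.5881 0.0442 0.118 ]] scene [[0.585  0.0426 0.118 ]]
handle top: scene [[0.5857 0.0409 0.174 ]]
```

Call:
{"fn": "move_arm", "kwargs": {
  "steps": [
    {"fingers":50,"translation":[33,40,2],"turn":-0.02},
    {"fingers":50,"translation":[33,40,0],"turn":-0.025},
    {"fingers":50,"translation":[33,40,0],"turn":0},
    {"fingers":50,"translation":[33,38.5,0],"turn":0},
    {"fingers":50,"translation":[0,0,-20],"turn":0},
    {"fingers":50,"translation":[0,0,-30],"turn":0},
    {"fingers":50,"translation":[0,0,0],"turn":0},
    {"fingers":50,"translation":[0,0,0],"turn":0}
  ]
}}

```text
t: 13.12
eef_pos: [0.5873, 0.0421, 0.1913]
tool_rot: [0.0, -0.678, 0.735, -0.0]
contact_force: [0.0, 1.0, 0.2]
gripper_width: 0.581
```

```bash
python3 mark.py d1
```

```text
[0.5873 0.0421 0.1913] jaw deg 265.33 w 49.6 F [0.  1.  0.2] t 13.125
top crop origin 224 150 scale 4.8 [[289.3, 210.3]]
scene crop origin 226 142 scale 4.8 [[291.5, 202.4]]
```

View pics/d1_scene.png

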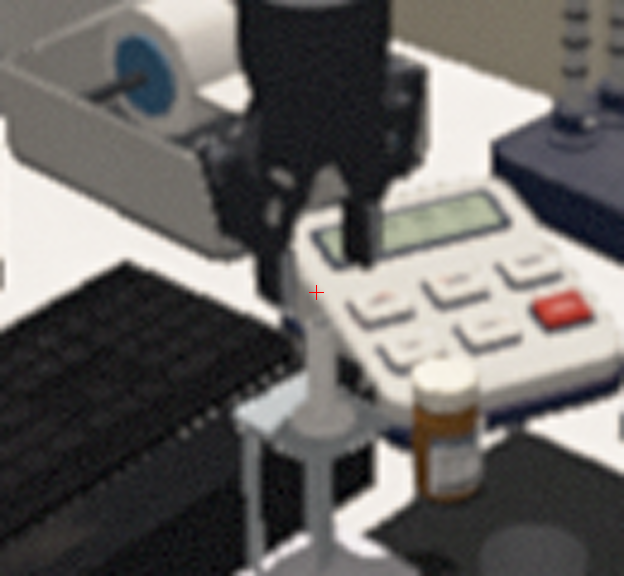

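View pics/d1_top.png

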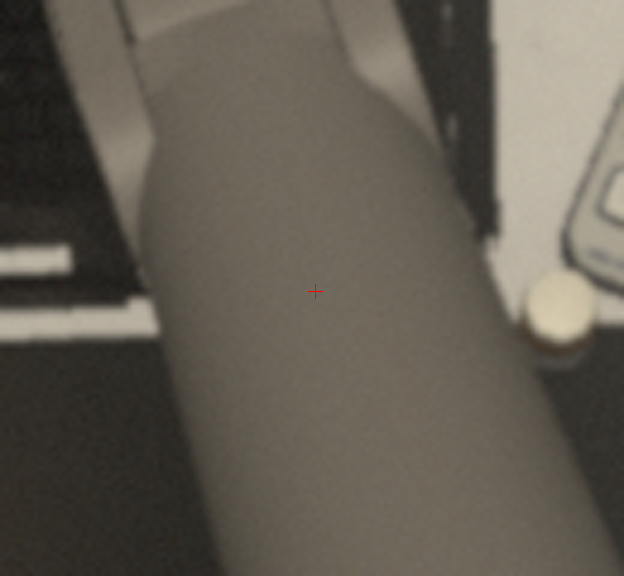

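Call:
{"fn": "move_arm", "kwargs": {
  "newtons": 40,
  "steps": [
    {"fingers":50,"translation":[0,1,-20],"turn":0},
    {"fingers":50,"translation":[0,0,-25],"turn":0},
    {"fingers":50,"translation":[0,0,-20],"turn":0},
    {"fingers":50,"translation":[0,0,0],"turn":0},
    {"fingers":10,"translation":[0,0,0],"turn":0},
    {"fingers":5,"translation":[0,0,0],"turn":0},
    {"fingers":5,"translation":[0,0,0],"turn":0},
    {"fingers":5,"translation":[0,0,0],"turn":0},
    {"fingers":5,"translation":[0,0,0],"turn":0},
    {"fingers":5,"translation":[0,0,0],"turn":0}
  ]
}}

```text
t: 14.48
eef_pos: [0.5877, 0.0432, 0.1267]
tool_rot: [0.001, -0.678, 0.735, -0.001]
contact_force: [-1.0, 0.5, 5.6]
gripper_width: 0.145
```

```bash
python3 mark.py d2
```

```text
[0.5877 0.0432 0.1267] jaw deg 265.34 w 12.4 F [-1.   0.5  5.6] t 14.475
top crop origin 226 156 scale 4.8 [[290.7, 216.1]]
scene crop origin 227 165 scale 4.8 [[291.7, 224.7]]
```

View pics/d2_scene.png

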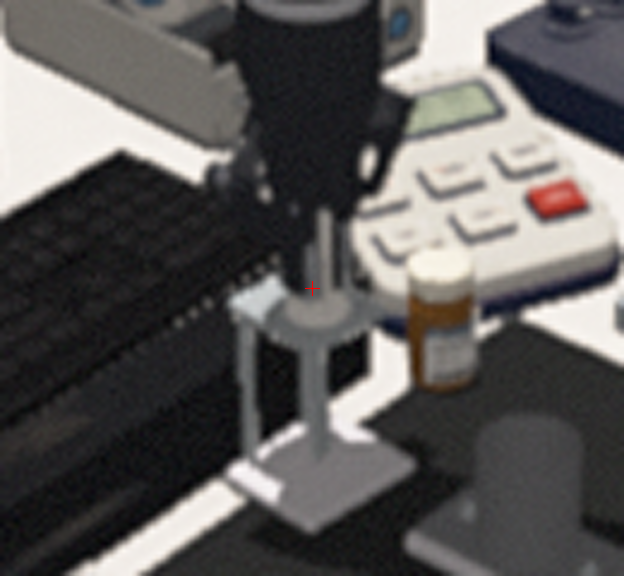

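Call:
{"fn": "move_arm", "kwargs": {
  "newtons": 60,
  "steps": [
    {"fingers":5,"translation":[0,0,15],"turn":0},
    {"fingers":5,"translation":[0,0,25],"turn":0},
    {"fingers":5,"translation":[0,0,30],"turn":0},
    {"fingers":5,"translation":[0,0,30],"turn":0},
    {"fingers":5,"translation":[0,0,30],"turn":0},
    {"fingers":5,"translation":[0,0,0],"turn":0}
  ]
}}

```text
t: 15.32
eef_pos: [0.5882, 0.0435, 0.2586]
tool_rot: [0.002, -0.678, 0.735, -0.002]
contact_force: [-0.6, -0.8, -1.6]
gripper_width: 0.147
```

```bash
python3 - <<'E'
from fit import *
o=get_obs();print(o["eef_pos"],o["gripper_width"]*85.4)
im=grab("scene","e1",(230,150,400,280),4.6);read_camera("top")
locate("wash_pot",[.43,-.096],.004,False)
for n in("top","scene"):
  for r in place_of(n,"wash_pot")[:2]: print(n,r["conf"],r["xy"],unproj(n,r["xy"],.004))
E
```

```text
[0.58823489 0.0434909  0.2585643 ] 12.535053964338784
wash_pot top [ 0.4358 -0.1004] cost 4.552
wash_pot scene [ 0.4277 -0.0984] cost 0.122
wash_pot both [ 0.4302 -0.1003] cost 2.339
top 0.62 [166.2, 270.2] [[0.48075805 0.37457298 0.004     ]]
top 0.48 [347.0, 285.9] [[ 0.42919868 -0.0886254   0.004     ]]
scene 0.73 [372.5, 265.0] [[ 0.42389379 -0.08502162  0.004     ]]
```

View pics/e1.png

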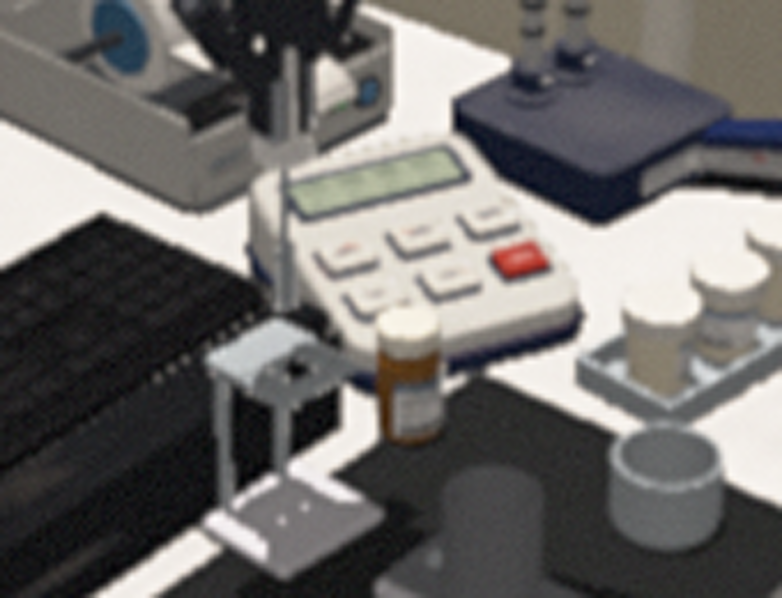

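Call:
{"fn": "move_arm", "kwargs": {
  "steps": [
    {"fingers":5,"translation":[-30,-28,0],"turn":0},
    {"fingers":5,"translation":[-40,-35,0],"turn":0},
    {"fingers":5,"translation":[-40,-35,0],"turn":0},
    {"fingers":5,"translation":[-30,-28,0],"turn":0},
    {"fingers":5,"translation":[-18,-14,0],"turn":0},
    {"fingers":5,"translation":[0,0,-20],"turn":0},
    {"fingers":5,"translation":[0,0,-35],"turn":0},
    {"fingers":5,"translation":[0,0,0],"turn":0},
    {"fingers":5,"translation":[0,0,0],"turn":0}
  ]
}}

```text
t: 16.75
eef_pos: [0.4292, -0.0969, 0.201]
tool_rot: [0.0, -0.678, 0.735, -0.0]
contact_force: [-0.1, -0.5, -0.8]
gripper_width: 0.143
```

```bash
python3 mark.py f1; python3 - <<'E'
from fit import *
locate("wash_pot",[.43,-.096],.004,False,cams=("scene",))
locate("wash_pot",[.43,-.096],.004,False,cams=("top",))
E
```

```text
[ 0.4292 -0.0969  0.201 ] jaw deg 265.36 w 12.2 F [-0.1 -0.5 -0.8] t 16.75
top crop origin 292 222 scale 4.8 [[356.8, 281.6]]
scene crop origin 313 137 scale 4.8 [[377.7, 197.5]]
wash_pot scene [ 0.4282 -0.0991] cost 0.062
```

View pics/f1_scene.png

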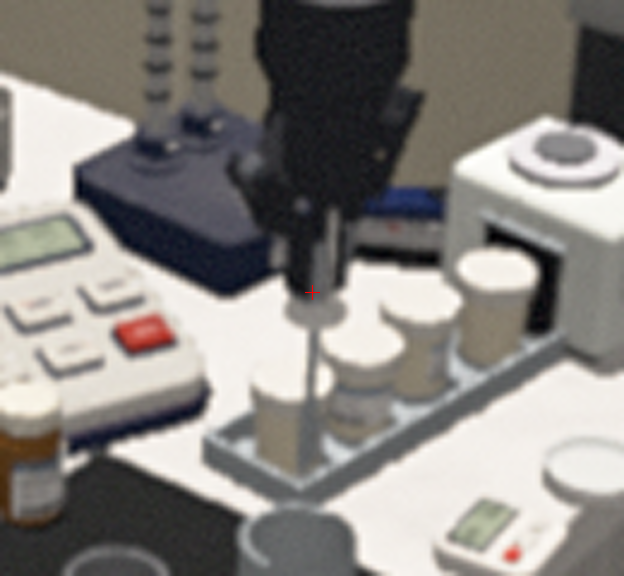

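View pics/f1_top.png

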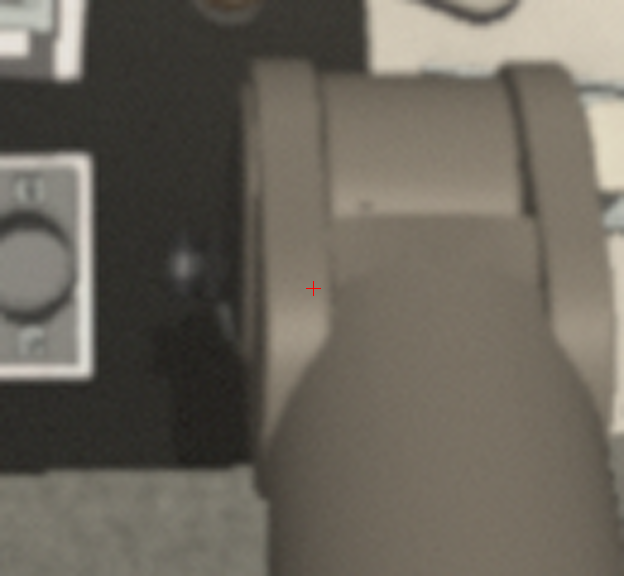

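Call:
{"fn": "move_arm", "kwargs": {
  "steps": [
    {"fingers":5,"translation":[0,-1,-25],"turn":0},
    {"fingers":5,"translation":[0,0,-25],"turn":0},
    {"fingers":5,"translation":[0,0,-15],"turn":0},
    {"fingers":5,"translation":[0,0,-9],"turn":0},
    {"fingers":5,"translation":[0,0,0],"turn":0},
    {"fingers":5,"translation":[0,0,0],"turn":0},
    {"fingers":5,"translation":[0,0,0],"turn":0}
  ]
}}

```text
t: 17.82
eef_pos: [0.4293, -0.098, 0.1269]
tool_rot: [0.0, -0.678, 0.735, -0.001]
contact_force: [0.2, 0.9, -1.6]
gripper_width: 0.145
```

```bash
python3 mark.py f2
```

```text
[ 0.4293 -0.098   0.1269] jaw deg 265.34 w 12.4 F [ 0.2  0.9 -1.6] t 17.825
top crop origin 290 223 scale 4.8 [[354.5, 283.3]]
scene crop origin 311 163 scale 4.8 [[376.3, 222.7]]
```

View pics/f2_scene.png

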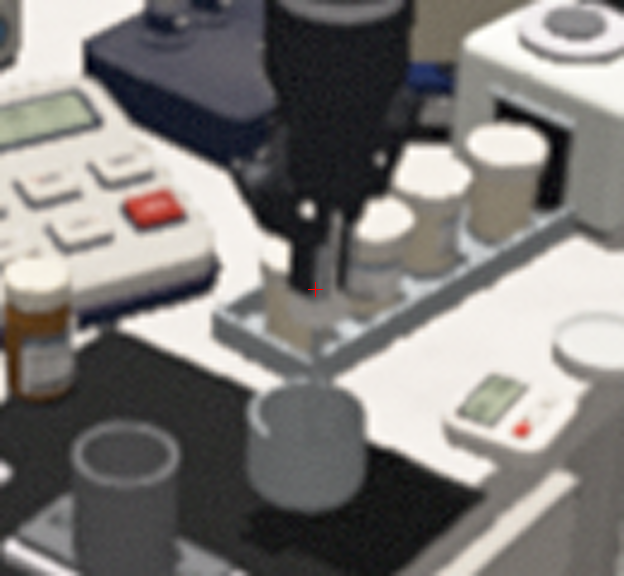

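Call:
{"fn": "move_arm", "kwargs": {
  "steps": [
    {"fingers":5,"translation":[0,0,0],"turn":0},
    {"fingers":5,"translation":[0,0,0],"turn":0},
    {"fingers":5,"translation":[0,0,0],"turn":0},
    {"fingers":5,"translation":[0,0,0],"turn":0},
    {"fingers":5,"translation":[0,0,0],"turn":0},
    {"fingers":5,"translation":[0,0,0],"turn":0},
    {"fingers":5,"translation":[0,0,20],"turn":0},
    {"fingers":5,"translation":[0,0,40],"turn":0},
    {"fingers":5,"translation":[0,0,40],"turn":0},
    {"fingers":5,"translation":[0,0,30],"turn":0}
  ]
}}

```text
t: 19.18
eef_pos: [0.429, -0.0979, 0.258]
tool_rot: [0.0, -0.678, 0.735, -0.001]
contact_force: [1.1, -0.9, -1.2]
gripper_width: 0.146
```

Call:
{"fn": "move_arm", "kwargs": {
  "steps": [
    {"fingers":5,"translation":[5,30,0],"turn":0},
    {"fingers":5,"translation":[10,40,0],"turn":0},
    {"fingers":5,"translation":[10,40,0],"turn":0},
    {"fingers":5,"translation":[0.5,21.5,0],"turn":0},
    {"fingers":5,"translation":[0,0,-40],"turn":0},
    {"fingers":5,"translation":[0,0,0],"turn":0},
    {"fingers":5,"translation":[0,0,0],"turn":0}
  ]
}}

```text
t: 20.05
eef_pos: [0.4546, 0.0334, 0.2171]
tool_rot: [0.0, -0.678, 0.735, -0.0]
contact_force: [-0.5, -0.8, -0.7]
gripper_width: 0.142
```

```bash
python3 mark.py g1 .4545,.0336,.084 .4545,.0336,.215
```

```text
[0.4546 0.0334 0.2171] jaw deg 265.31 w 12.1 F [-0.5 -0.8 -0.7] t 20.05
top crop origin 229 211 scale 4.8 [[297.0, 275.0], [293.7, 270.7]]
scene crop origin 272 150 scale 4.8 [[335.9, 256.7], [336.8, 211.0]]
```

View pics/g1_scene.png

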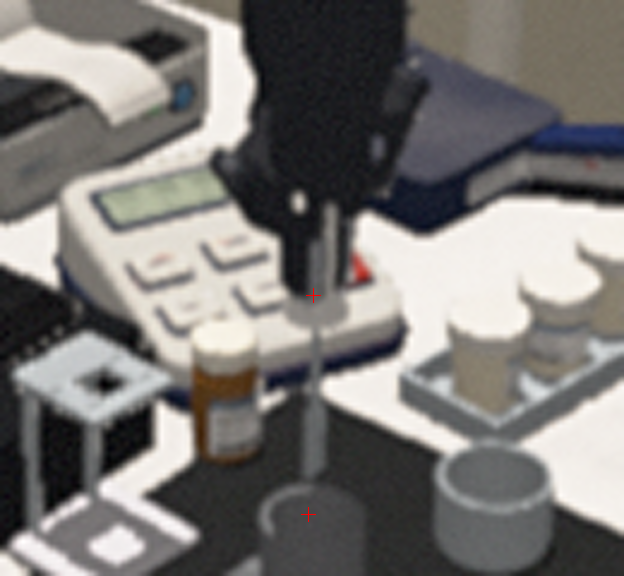

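Call:
{"fn": "move_arm", "kwargs": {
  "steps": [
    {"fingers":5,"translation":[0,0,-20],"turn":0},
    {"fingers":5,"translation":[0,0,-20],"turn":0},
    {"fingers":5,"translation":[0,0,-15],"turn":0},
    {"fingers":5,"translation":[0,0,0],"turn":0},
    {"fingers":5,"translation":[0,0,0],"turn":0},
    {"fingers":5,"translation":[0,0,0],"turn":0},
    {"fingers":5,"translation":[0,0,0],"turn":0}
  ]
}}

```text
t: 21.02
eef_pos: [0.4546, 0.0336, 0.1618]
tool_rot: [0.0, -0.678, 0.735, -0.0]
contact_force: [-0.5, 0.2, -0.2]
gripper_width: 0.143
```

```bash
python3 mark.py g2
```

```text
[0.4546 0.0336 0.1618] jaw deg 265.34 w 12.2 F [-0.5  0.2 -0.2] t 21.025
top crop origin 230 213 scale 4.8 [[295.2, 272.5]]
scene crop origin 271 170 scale 4.8 [[336.4, 230.1]]
```

View pics/g2_scene.png

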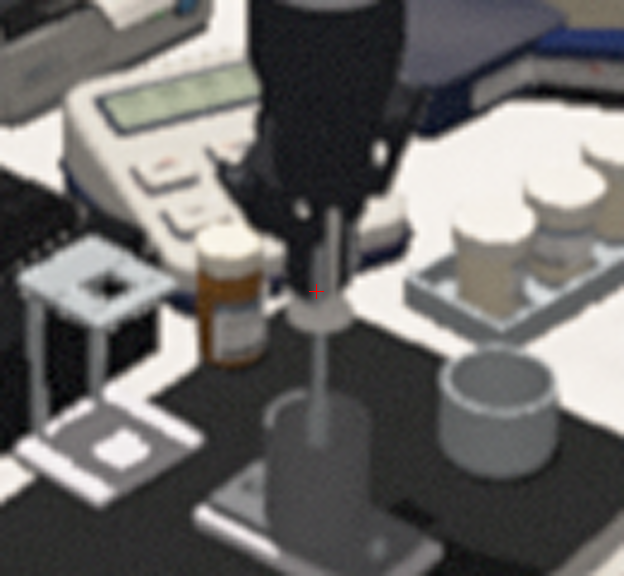

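Call:
{"fn": "move_arm", "kwargs": {
  "steps": [
    {"fingers":5,"translation":[0,0,0],"turn":0},
    {"fingers":5,"translation":[0,0,0],"turn":0},
    {"fingers":5,"translation":[0,0,0],"turn":0},
    {"fingers":5,"translation":[0,0,0],"turn":0},
    {"fingers":5,"translation":[0,0,0],"turn":0},
    {"fingers":5,"translation":[0,0,0],"turn":0},
    {"fingers":5,"translation":[0,0,20],"turn":0},
    {"fingers":5,"translation":[0,0,40],"turn":0},
    {"fingers":5,"translation":[0,0,40],"turn":0},
    {"fingers":5,"translation":[0,0,0],"turn":0}
  ]
}}

```text
t: 22.38
eef_pos: [0.4562, 0.034, 0.2643]
tool_rot: [0.002, -0.678, 0.735, -0.002]
contact_force: [0.1, -0.3, -1.8]
gripper_width: 0.142
```

```bash
python3 - <<'E'
from h import *
o=get_obs();print(o["eef_pos"])
grab("scene","w1",(265,200,325,285),7);grab("top","w1t",(265,190,325,245),10)
for n in("top","scene"):
    for r in place_of(n,"stand_window")[:1]: print(n,r["conf"],unproj(n,r["xy"],.114)[0])
E
```

```text
[0.45622956 0.03400994 0.26425117]
top 0.45 [0.59374802 0.04334021 0.114     ]
```

View pics/w1.png

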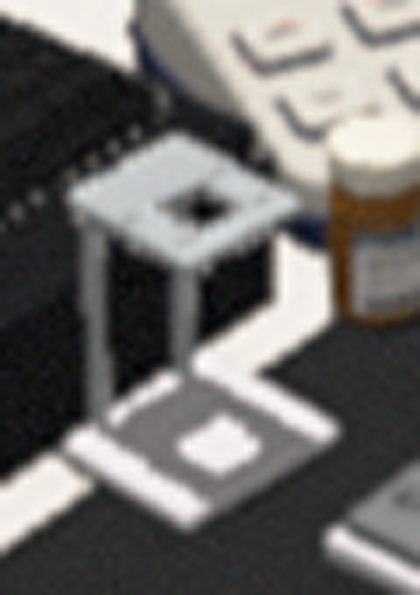

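```bash
python3 - <<'E'
from h import *
from scipy.optimize import least_squares
def px(c,o,s): return (np.array(c,float)+.5)/s-.5+o
def rect(n,c,o,s,z,loc):
    w=unproj(n,px(c,o,s),z)[:,:2];loc=np.array(loc)
    def f(p):
        C,S=np.cos(p[2]),np.sin(p[2]);return (loc@np.array([[C,S],[-S,C]])+p[:2]-w).ravel()
    r=least_squares(f,[.58,.04,0]);print(n,r.x,"yaw deg",np.degrees(r.x[2]),"res mm",np.abs(r.fun).max()*1e3)
rect("scene",[(68,198),(187,265),(300,203),(182,133)],(265,200),7,.114,[(.04,.028),(-.024,.028),(-.024,-.028),(.04,-.028)])
print(unproj("scene",px([(192,206)],(265,200),7),.114))
E
```

```text
scene [ 0.58425284  0.04227775 -0.08983436] yaw deg -5.14712944073208 res mm 1.6995603013166827
[[0.58704234 0.04319706 0.114     ]]
```

Call:
{"fn": "move_arm", "kwargs": {
  "steps": [
    {"fingers":5,"translation":[30,2.6,0],"turn":0},
    {"fingers":5,"translation":[40,3,0],"turn":0},
    {"fingers":5,"translation":[40,3,0],"turn":0},
    {"fingers":5,"translation":[23,1,0],"turn":0},
    {"fingers":5,"translation":[0,0,0],"turn":0},
    {"fingers":5,"translation":[0,0,-20],"turn":0},
    {"fingers":5,"translation":[0,0,0],"turn":0},
    {"fingers":5,"translation":[0,0,0],"turn":0}
  ]
}}

```text
t: 23.58
eef_pos: [0.5867, 0.0432, 0.2415]
tool_rot: [-0.0, -0.678, 0.735, 0.0]
contact_force: [0.7, -0.5, -0.3]
gripper_width: 0.149
```

```bash
python3 mark.py k1
```

```text
[0.5867 0.0432 0.2415] jaw deg 265.35 w 12.7 F [ 0.7 -0.5 -0.3] t 23.575
top crop origin 222 145 scale 4.8 [[287.1, 205.3]]
scene crop origin 226 125 scale 4.8 [[290.8, 184.6]]
```

View pics/k1_scene.png

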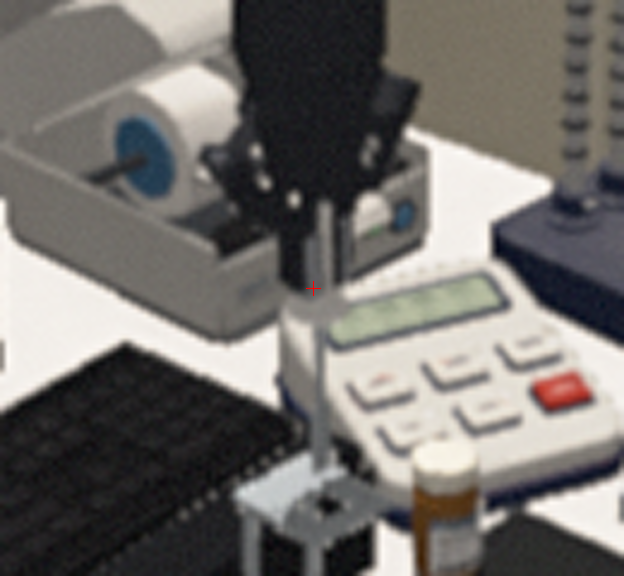

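Call:
{"fn": "move_arm", "kwargs": {
  "steps": [
    {"fingers":5,"translation":[1,0,-15],"turn":0},
    {"fingers":5,"translation":[0,0,-15],"turn":0},
    {"fingers":5,"translation":[0,0,-15],"turn":0},
    {"fingers":5,"translation":[0,0,0],"turn":0}
  ]
}}

```text
t: 24.18
eef_pos: [0.587, 0.043, 0.1943]
tool_rot: [-0.001, -0.678, 0.735, 0.001]
contact_force: [-0.6, 0.9, -0.2]
gripper_width: 0.144
```

```bash
python3 mark.py k2
```

```text
[0.587  0.043  0.1943] jaw deg 265.35 w 12.3 F [-0.6  0.9 -0.2] t 24.175
top crop origin 224 150 scale 4.8 [[288.8, 210.1]]
scene crop origin 226 141 scale 4.8 [[291.3, 201.5]]
```

View pics/k2_scene.png

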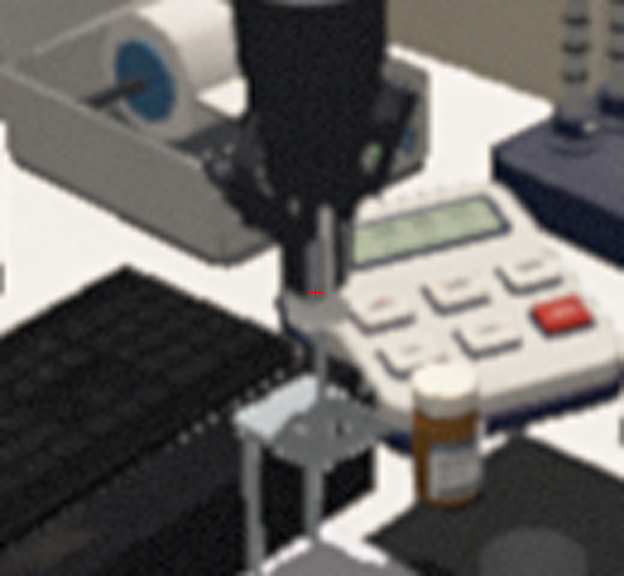

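Call:
{"fn": "move_arm", "kwargs": {
  "steps": [
    {"fingers":5,"translation":[0,0,-20],"turn":0},
    {"fingers":5,"translation":[0,0,-20],"turn":0},
    {"fingers":5,"translation":[0,0,-18],"turn":0},
    {"fingers":5,"translation":[0,0,-8],"turn":0},
    {"fingers":5,"translation":[0,0,-1],"turn":0},
    {"fingers":5,"translation":[0,0,0],"turn":0},
    {"fingers":5,"translation":[0,0,0],"turn":0}
  ]
}}

```text
t: 25.15
eef_pos: [0.5887, 0.0433, 0.13]
tool_rot: [0.0, -0.678, 0.735, -0.0]
contact_force: [0.9, 0.5, 0.2]
gripper_width: 0.143
```

Call:
{"fn": "move_arm", "kwargs": {
  "steps": [
    {"fingers":25,"translation":[0,0,0],"turn":0},
    {"fingers":40,"translation":[0,0,0],"turn":0},
    {"fingers":50,"translation":[0,0,0],"turn":0},
    {"fingers":50,"translation":[0,0,20],"turn":0},
    {"fingers":50,"translation":[0,0,30],"turn":0},
    {"fingers":60,"translation":[0,0,40],"turn":0},
    {"fingers":60,"translation":[0,0,20],"turn":0},
    {"fingers":60,"translation":[-20,-40,0],"turn":0.15},
    {"fingers":60,"translation":[-20,-50,0],"turn":0.15},
    {"fingers":60,"translation":[-20,-50,0],"turn":0.15}
  ]
}}

```text
t: 26.4
eef_pos: [0.5276, -0.0981, 0.2394]
tool_rot: [-0.0, 0.826, -0.563, 0.0]
contact_force: [1.6, -0.7, -0.5]
gripper_width: 0.702
```

```bash
python3 - <<'E'
from h import *
print(get_obs()["eef_pos"])
grab("scene","l1",(265,195,325,285),6);grab("top","l1t",(255,180,345,325),4)
E
```

```text
[ 0.52758947 -0.09805582  0.23944677]
```

View pics/l1.png

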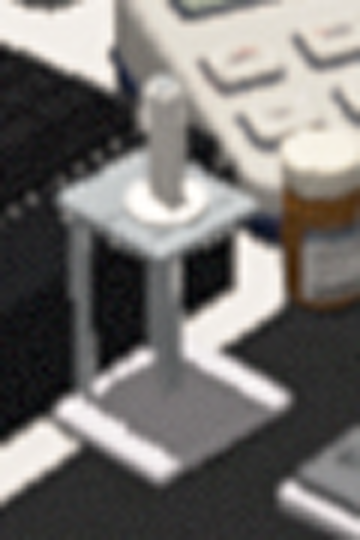

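View pics/l1t.png

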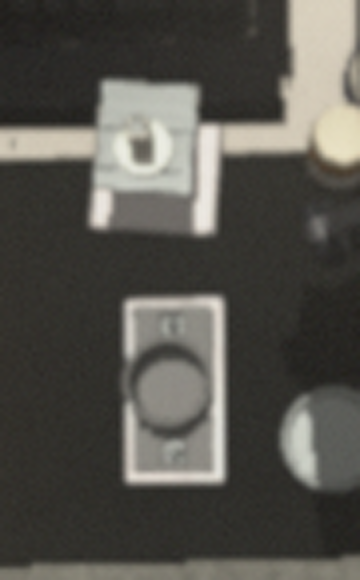

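```bash
python3 - <<'E'
from h import *
np.set_printoptions(precision=4,suppress=True)
print(unproj("top",(np.array([(482,181),(546,190),(610,187),(675,202)])+.5)/2.6-.5+[210,180],.064))
print(unproj("scene",(np.array([(442,187),(490,163),(530,134),(581,112)])+.5)/3.3-.5+[240,160],.064))
grab("scene","m1",(340,150,480,260),5.6);grab("top","m1t",(330,180,520,330),4)
E
```

```text
[[ 0.5119 -0.2048  0.064 ]
 [ 0.5018 -0.2645  0.064 ]
 [ 0.503  -0.3251  0.064 ]
 [ 0.4871 -0.386   0.064 ]]
[[ 0.5059 -0.2017  0.064 ]
 [ 0.4961 -0.2588  0.064 ]
 [ 0.496  -0.3208  0.064 ]
 [ 0.4817 -0.3815  0.064 ]]
```

View pics/m1.png

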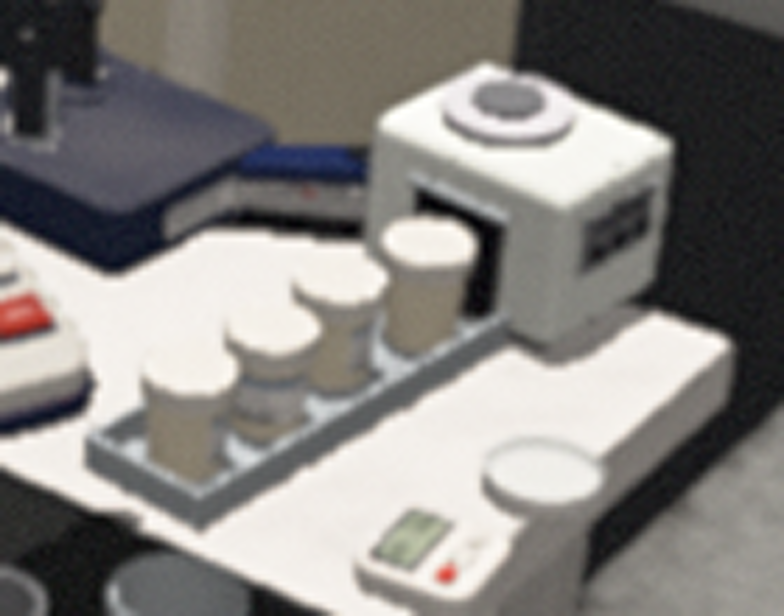

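View pics/m1t.png

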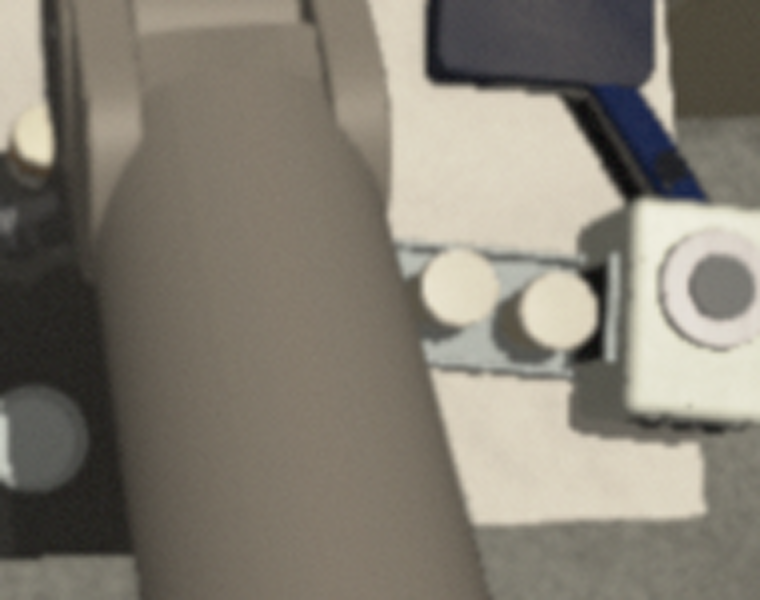

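Call:
{"fn": "move_arm", "kwargs": {
  "steps": [
    {"fingers":68,"translation":[-5,-30,-10],"turn":0.162},
    {"fingers":68,"translation":[-5,-30,-10],"turn":0.162},
    {"fingers":68,"translation":[-6.6,-30,-20],"turn":0.162},
    {"fingers":68,"translation":[0,-18,-20],"turn":0.162},
    {"fingers":68,"translation":[0,0,-20],"turn":0.162},
    {"fingers":68,"translation":[0,0,-20],"turn":0.162},
    {"fingers":68,"translation":[0,0,-15],"turn":0.162},
    {"fingers":68,"translation":[0,0,0],"turn":0},
    {"fingers":68,"translation":[0,0,0],"turn":0}
  ]
}}

```text
t: 27.72
eef_pos: [0.5126, -0.204, 0.1249]
tool_rot: [-0.0, 0.999, -0.035, 0.001]
contact_force: [0.6, 0.2, 0.2]
gripper_width: 0.797
```

```bash
python3 mark.py n1 .511,-.206,.064; python3 -c "
from h import *;print(get_obs()['q'])"
```

```text
[ 0.5126 -0.204   0.1249] jaw deg -4.02 w 68.1 F [0.6 0.2 0.2] t 27.725
top crop origin 334 186 scale 4.8 [[395.6, 249.7]]
scene crop origin 308 136 scale 4.8 [[373.0, 215.0]]
[ 0.69482801  0.45845648 -0.54085996  1.92039899  0.31012757  0.84367156
 -0.07827094]
```

View pics/n1_scene.png

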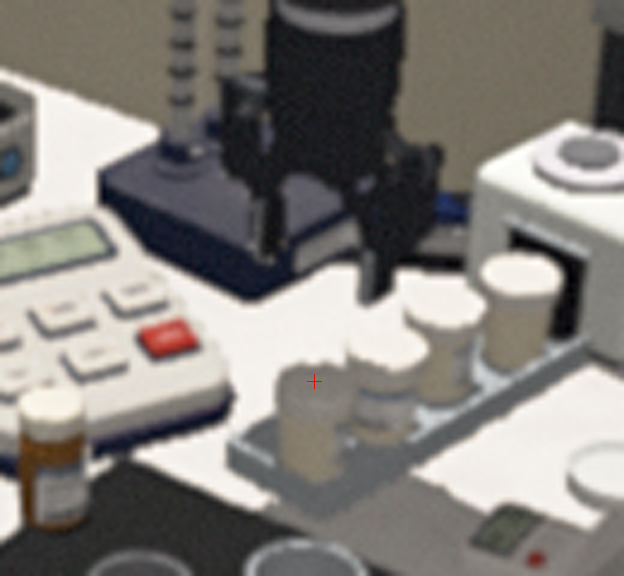

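Call:
{"fn": "move_arm", "kwargs": {
  "newtons": 30,
  "steps": [
    {"fingers":68,"translation":[-1,-2,-30],"turn":0},
    {"fingers":68,"translation":[0,0,-35],"turn":0},
    {"fingers":68,"translation":[0,0,-25],"turn":0},
    {"fingers":68,"translation":[0,0,0],"turn":0},
    {"fingers":40,"translation":[0,0,0],"turn":0},
    {"fingers":40,"translation":[0,0,0],"turn":0},
    {"fingers":40,"translation":[0,0,0],"turn":0},
    {"fingers":40,"translation":[0,0,0],"turn":0}
  ]
}}

```text
t: 28.82
eef_pos: [0.5119, -0.2071, 0.0359]
tool_rot: [0.0, 0.999, -0.034, 0.001]
contact_force: [0.1, 0.6, 6.8]
gripper_width: 0.547
```

```bash
python3 mark.py n2
```

```text
[ 0.5119 -0.2071  0.0359] jaw deg -3.91 w 46.8 F [0.1 0.6 6.8] t 28.825
top crop origin 329 191 scale 4.8 [[394.1, 250.7]]
scene crop origin 307 163 scale 4.8 [[372.4, 223.3]]
```

View pics/n2_scene.png

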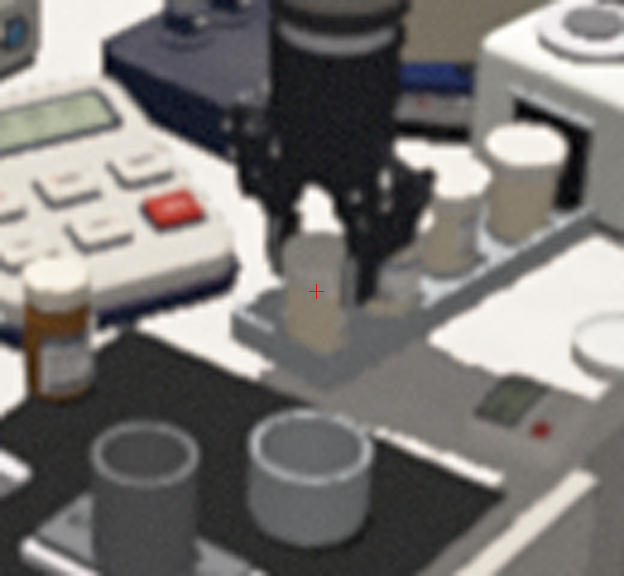

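Call:
{"fn": "move_arm", "kwargs": {
  "steps": [
    {"fingers":40,"translation":[0,0,25],"turn":0},
    {"fingers":40,"translation":[0,0,45],"turn":0},
    {"fingers":40,"translation":[0,0,50],"turn":0},
    {"fingers":40,"translation":[0,0,50],"turn":0},
    {"fingers":40,"translation":[0,0,45],"turn":0},
    {"fingers":40,"translation":[0,30,0],"turn":0},
    {"fingers":40,"translation":[0,40,0],"turn":0},
    {"fingers":40,"translation":[-5,50,0],"turn":0.01},
    {"fingers":40,"translation":[-5,50,0],"turn":0.01},
    {"fingers":40,"translation":[-5,50,0],"turn":0.02}
  ]
}}

```text
t: 30.18
eef_pos: [0.4952, 0.0146, 0.2498]
tool_rot: [0.0, 1.0, -0.014, 0.001]
contact_force: [-0.6, -0.5, -0.2]
gripper_width: 0.544
```

```bash
python3 - <<'E'
from fit import *
o=get_obs();print(o["eef_pos"],o["gripper_width"]*85.4)
grab("scene","p1",(150,100,450,330),2.6);read_camera("top")
locate("tote",[.478,.376,.07],0.0)
E
```

```text
[0.49521454 0.01463826 0.24984766] 46.42011696260944
tote top [0.4782 0.3775 0.0686] cost 0.023
tote scene [0.4756 0.3751 0.068 ] cost 0.025
tote both [0.4773 0.3761 0.0688] cost 0.028
```

View pics/p1.png

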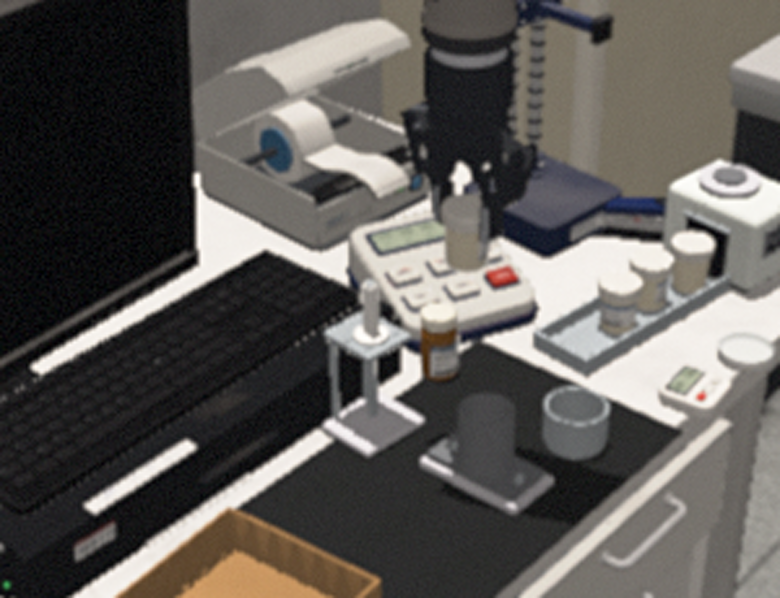

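Call:
{"fn": "move_arm", "kwargs": {
  "steps": [
    {"fingers":40,"translation":[-3,50,0],"turn":0.02},
    {"fingers":40,"translation":[-3,50,0],"turn":0.02},
    {"fingers":40,"translation":[-3,50,0],"turn":0.02},
    {"fingers":40,"translation":[-3,50,0],"turn":0.02},
    {"fingers":40,"translation":[-3,50,0],"turn":0.02},
    {"fingers":40,"translation":[-3,50,0],"turn":0},
    {"fingers":40,"translation":[-3,50,0],"turn":0},
    {"fingers":40,"translation":[-3,50,0],"turn":0},
    {"fingers":40,"translation":[0,50,-20],"turn":0},
    {"fingers":40,"translation":[0,0,-30],"turn":0}
  ]
}}

```text
t: 31.62
eef_pos: [0.4712, 0.467, 0.1993]
tool_rot: [-0.002, 0.999, 0.037, 0.0]
contact_force: [0.3, -0.3, -1.2]
gripper_width: 0.549
```

Call:
{"fn": "move_arm", "kwargs": {
  "steps": [
    {"fingers":40,"translation":[0,0,-40],"turn":0},
    {"fingers":40,"translation":[0,0,0],"turn":0},
    {"fingers":40,"translation":[0,0,0],"turn":0}
  ]
}}

```text
t: 32.0
eef_pos: [0.4729, 0.463, 0.1607]
tool_rot: [-0.0, 0.999, 0.035, 0.001]
contact_force: [0.6, -0.1, -0.3]
gripper_width: 0.548
```

```bash
python3 mark.py p2 .4716,.4633,.004
```

```text
[0.4729 0.463  0.1607] jaw deg 4.03 w 46.8 F [ 0.6 -0.1 -0.3] t 32.0
top crop origin 39 209 scale 4.8 [[132.6, 274.5]]
scene crop origin 127 263 scale 4.8 [[201.1, 379.9]]
```

View pics/p2_scene.png

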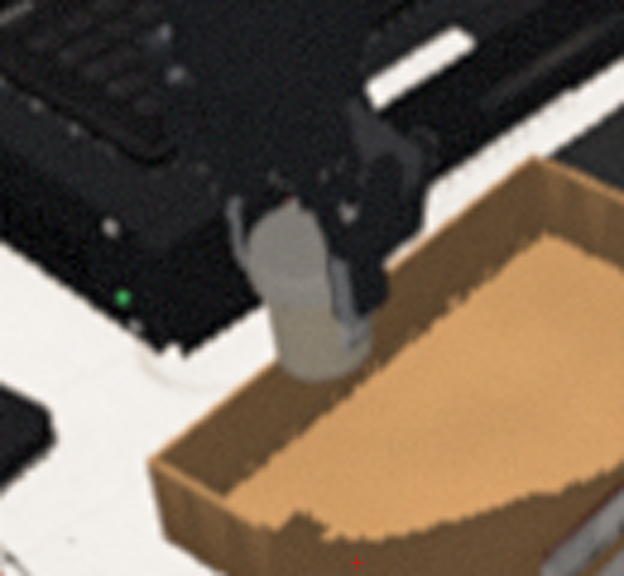

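Call:
{"fn": "move_arm", "kwargs": {
  "steps": [
    {"fingers":40,"translation":[0,0,-40],"turn":0},
    {"fingers":40,"translation":[0,0,-40],"turn":0},
    {"fingers":40,"translation":[0,0,-30],"turn":0},
    {"fingers":40,"translation":[0,0,-13],"turn":0},
    {"fingers":40,"translation":[0,0,0],"turn":0},
    {"fingers":40,"translation":[0,0,0],"turn":0}
  ]
}}

```text
t: 32.85
eef_pos: [0.4723, 0.4642, 0.0381]
tool_rot: [-0.001, 0.999, 0.036, 0.001]
contact_force: [-0.0, -0.2, -0.2]
gripper_width: 0.547
```

```bash
python3 mark.py p3
```

```text
[0.4723 0.4642 0.0381] jaw deg 4.12 w 46.7 F [-0.  -0.2 -0.2] t 32.85
top crop origin 62 213 scale 4.8 [[126.6, 273.3]]
scene crop origin 134 308 scale 4.8 [[198.6, 368.5]]
```

View pics/p3_scene.png

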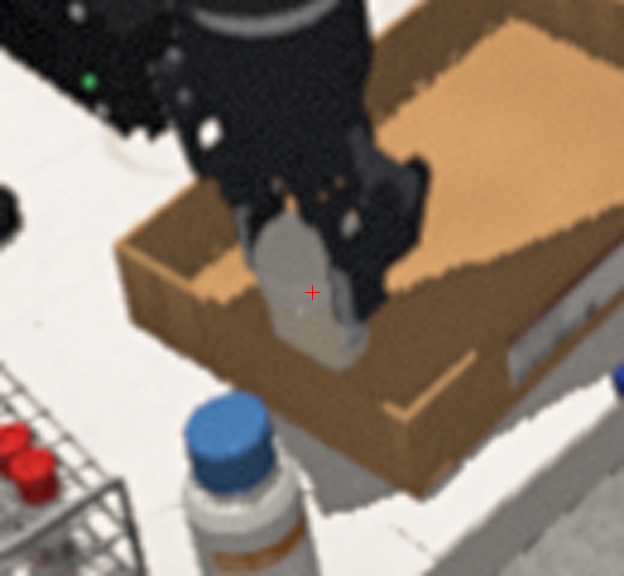

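Call:
{"fn": "move_arm", "kwargs": {
  "steps": [
    {"fingers":40,"translation":[0,0,-1.5],"turn":0},
    {"fingers":55,"translation":[0,0,0],"turn":0},
    {"fingers":64,"translation":[0,0,0],"turn":0},
    {"fingers":64,"translation":[0,0,0],"turn":0},
    {"fingers":64,"translation":[0,0,30],"turn":0},
    {"fingers":64,"translation":[0,0,50],"turn":0},
    {"fingers":64,"translation":[0,0,60],"turn":0},
    {"fingers":64,"translation":[0,0,40],"turn":0},
    {"fingers":64,"translation":[0,-50,20],"turn":0},
    {"fingers":64,"translation":[0,-60,0],"turn":0}
  ]
}}

```text
t: 34.2
eef_pos: [0.4717, 0.3541, 0.2369]
tool_rot: [-0.001, 0.999, 0.037, 0.001]
contact_force: [1.6, -1.0, -0.4]
gripper_width: 0.751
```

Call:
{"fn": "move_arm", "kwargs": {
  "steps": [
    {"fingers":66,"translation":[0,-60,0],"turn":-0.02},
    {"fingers":66,"translation":[0,-60,0],"turn":-0.02},
    {"fingers":66,"translation":[5,-60,0],"turn":-0.02},
    {"fingers":66,"translation":[5,-60,0],"turn":-0.02},
    {"fingers":66,"translation":[5,-60,0],"turn":-0.02},
    {"fingers":66,"translation":[5,-60,0],"turn":-0.02},
    {"fingers":66,"translation":[5,-60,0],"turn":-0.02},
    {"fingers":66,"translation":[4,-60,0],"turn":0},
    {"fingers":66,"translation":[0,-60,0],"turn":0},
    {"fingers":66,"translation":[0,-60,0],"turn":0}
  ]
}}

```text
t: 35.45
eef_pos: [0.5005, -0.2486, 0.2351]
tool_rot: [0.0, 0.999, -0.034, 0.0]
contact_force: [1.2, 0.6, 0.2]
gripper_width: 0.776
```

```bash
python3 mark.py q1; python3 - <<'E'
from h import *
grab("scene","q1t",(140,280,300,410),4.5)
E
```

```text
[ 0.5005 -0.2486  0.2351] jaw deg -3.88 w 66.2 F [1.2 0.6 0.2] t 35.45
top crop origin 366 184 scale 4.8 [[430.9, 243.6]]
scene crop origin 324 95 scale 4.8 [[388.9, 154.8]]
```

View pics/q1t.png

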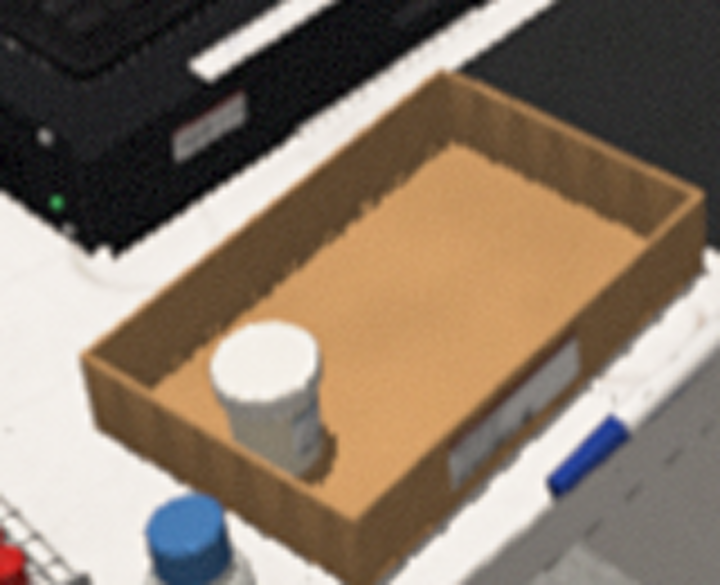

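View pics/q1_scene.png

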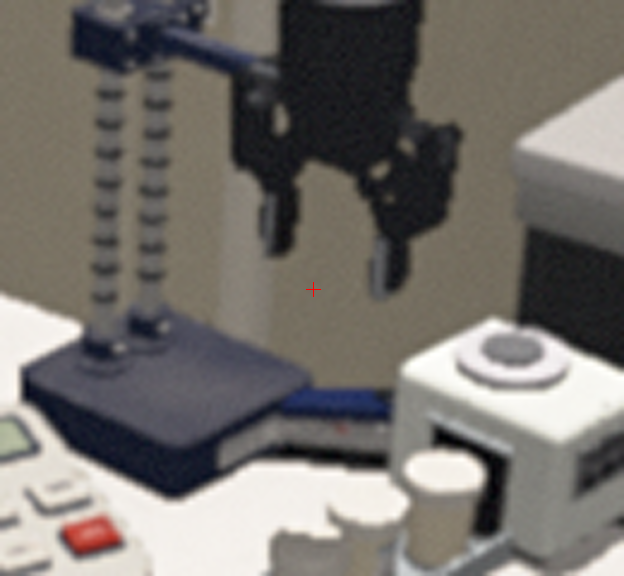

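Call:
{"fn": "move_arm", "kwargs": {
  "newtons": 30,
  "steps": [
    {"fingers":66,"translation":[1,-16.5,-40],"turn":0},
    {"fingers":66,"translation":[0,0,-50],"turn":0},
    {"fingers":66,"translation":[0,0,-30],"turn":0},
    {"fingers":66,"translation":[0,0,0],"turn":0},
    {"fingers":66,"translation":[0,0,0],"turn":0}
  ]
}}

```text
t: 36.22
eef_pos: [0.5029, -0.2627, 0.1163]
tool_rot: [0.0, 0.999, -0.033, 0.001]
contact_force: [0.3, 0.1, 0.2]
gripper_width: 0.769
```

```bash
python3 mark.py q2 .502,-.264,.064
```

```text
[ 0.5029 -0.2627  0.1163] jaw deg -3.83 w 65.7 F [0.3 0.1 0.2] t 36.225
top crop origin 359 190 scale 4.8 [[419.5, 252.7]]
scene crop origin 323 132 scale 4.8 [[387.4, 207.6]]
```

View pics/q2_scene.png

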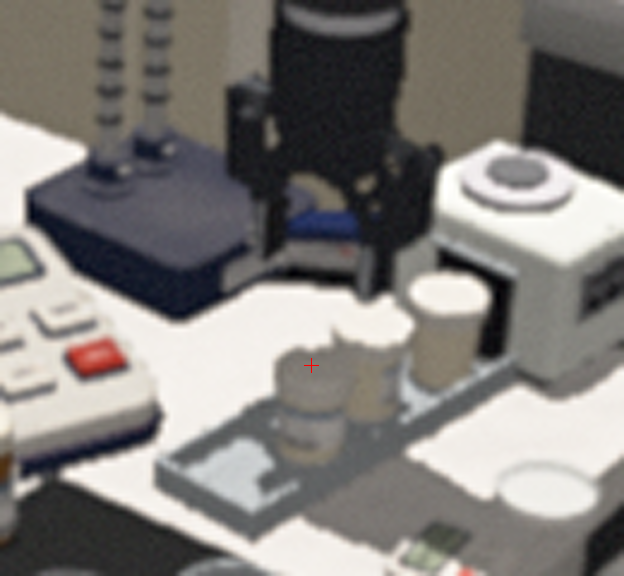

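Call:
{"fn": "move_arm", "kwargs": {
  "steps": [
    {"fingers":66,"translation":[0,-1,-30],"turn":0},
    {"fingers":66,"translation":[0,0,-30],"turn":0},
    {"fingers":66,"translation":[0,0,-20],"turn":0},
    {"fingers":66,"translation":[0,0,0],"turn":0},
    {"fingers":40,"translation":[0,0,0],"turn":0},
    {"fingers":40,"translation":[0,0,0],"turn":0},
    {"fingers":40,"translation":[0,0,0],"turn":0},
    {"fingers":40,"translation":[0,0,0],"turn":0}
  ]
}}

```text
t: 37.33
eef_pos: [0.5028, -0.2646, 0.0362]
tool_rot: [0.0, 0.999, -0.034, 0.001]
contact_force: [-0.4, 0.3, 7.3]
gripper_width: 0.539
```

Call:
{"fn": "move_arm", "kwargs": {
  "steps": [
    {"fingers":40,"translation":[0,0,25],"turn":0},
    {"fingers":40,"translation":[0,0,45],"turn":0},
    {"fingers":40,"translation":[0,0,50],"turn":0},
    {"fingers":40,"translation":[0,0,50],"turn":0},
    {"fingers":40,"translation":[0,0,45],"turn":0},
    {"fingers":40,"translation":[0,30,0],"turn":0},
    {"fingers":40,"translation":[0,50,0],"turn":0},
    {"fingers":40,"translation":[-2,60,0],"turn":0.02},
    {"fingers":40,"translation":[-2,60,0],"turn":0.02},
    {"fingers":40,"translation":[-3,60,0],"turn":0.02}
  ]
}}

```text
t: 38.58
eef_pos: [0.4943, -0.0026, 0.2503]
tool_rot: [0.0, 1.0, -0.004, 0.001]
contact_force: [0.6, 0.2, -0.8]
gripper_width: 0.541
```

```bash
python3 - <<'E'
from fit import *
o=get_obs();print(o["eef_pos"],o["gripper_width"]*85.4)
grab("scene","r1",(150,100,450,330),2.6);read_camera("top")
locate("tote",[.478,.376,.07],0.0)
E
```

```text
[ 0.49431106 -0.00257547  0.25025974] 46.16466155355555
tote top [0.4785 0.3772 0.0713] cost 0.087
tote scene [0.4764 0.3749 0.0677] cost 0.107
tote both [0.4776 0.3759 0.0717] cost 0.102
```

View pics/r1.png

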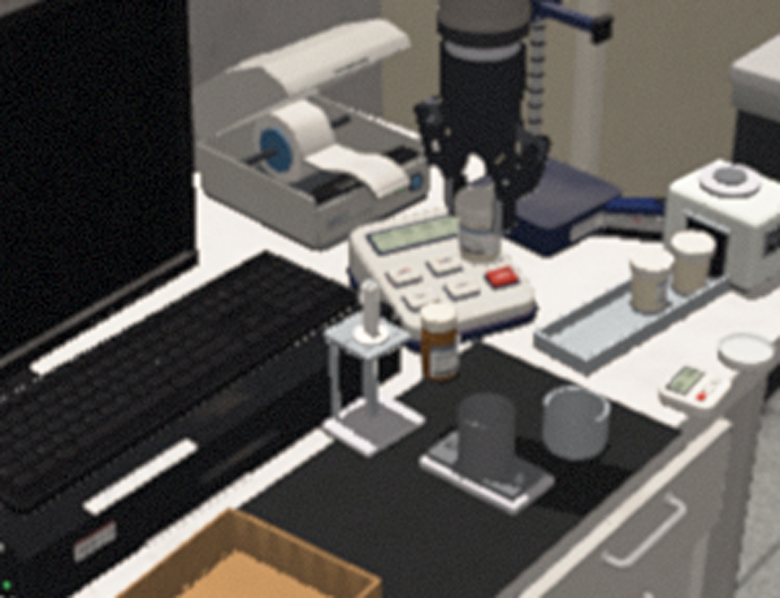

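Call:
{"fn": "move_arm", "kwargs": {
  "steps": [
    {"fingers":40,"translation":[-3,55,0],"turn":0.02},
    {"fingers":40,"translation":[-3,55,0],"turn":0.02},
    {"fingers":40,"translation":[-3,55,0],"turn":0.02},
    {"fingers":40,"translation":[-3,55,0],"turn":0.018},
    {"fingers":40,"translation":[-3,55,0],"turn":0},
    {"fingers":40,"translation":[-3,55,0],"turn":0},
    {"fingers":40,"translation":[-2,50,0],"turn":0},
    {"fingers":40,"translation":[0,30,-30],"turn":0},
    {"fingers":40,"translation":[0,0,-50],"turn":0},
    {"fingers":40,"translation":[0,0,0],"turn":0}
  ]
}}

```text
t: 40.02
eef_pos: [0.4745, 0.4017, 0.1657]
tool_rot: [0.003, 0.999, 0.034, -0.003]
contact_force: [0.1, 0.4, -0.1]
gripper_width: 0.538
```

```bash
python3 mark.py r2 .4755,.4054,.004
```

```text
[0.4745 0.4017 0.1657] jaw deg 3.89 w 45.9 F [ 0.1  0.4 -0.1] t 40.025
top crop origin 64 207 scale 4.8 [[154.5, 272.5]]
scene crop origin 149 245 scale 4.8 [[220.4, 363.1]]
```

View pics/r2_scene.png

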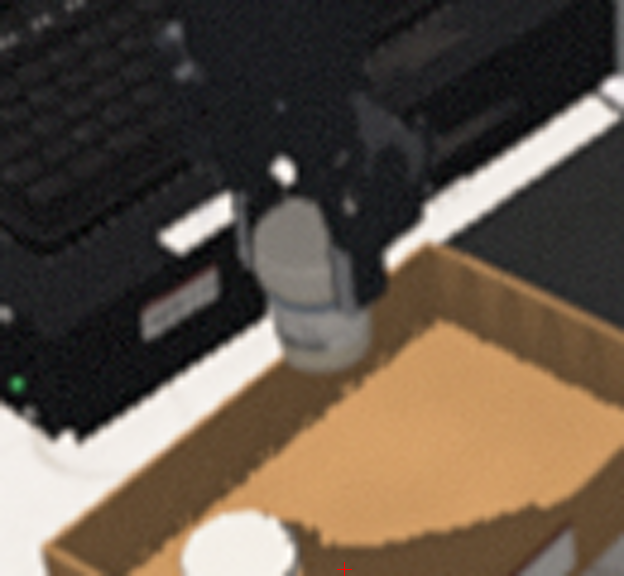

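Call:
{"fn": "move_arm", "kwargs": {
  "steps": [
    {"fingers":40,"translation":[0,0,-40],"turn":0},
    {"fingers":40,"translation":[0,0,-40],"turn":0},
    {"fingers":40,"translation":[0,0,-35],"turn":0},
    {"fingers":40,"translation":[0,0,-18],"turn":0},
    {"fingers":40,"translation":[0,0,0],"turn":0},
    {"fingers":40,"translation":[0,0,0],"turn":0}
  ]
}}

```text
t: 40.88
eef_pos: [0.4757, 0.4067, 0.0388]
tool_rot: [-0.001, 0.999, 0.035, 0.001]
contact_force: [0.2, -0.4, -0.6]
gripper_width: 0.538
```

Call:
{"fn": "move_arm", "kwargs": {
  "steps": [
    {"fingers":40,"translation":[0,0,-1.5],"turn":0},
    {"fingers":55,"translation":[0,0,0],"turn":0},
    {"fingers":64,"translation":[0,0,0],"turn":0},
    {"fingers":64,"translation":[0,0,0],"turn":0},
    {"fingers":64,"translation":[0,0,30],"turn":0},
    {"fingers":64,"translation":[0,0,50],"turn":0},
    {"fingers":64,"translation":[0,0,60],"turn":0},
    {"fingers":64,"translation":[0,0,40],"turn":0},
    {"fingers":64,"translation":[0,-50,20],"turn":0},
    {"fingers":64,"translation":[0,-60,0],"turn":0}
  ]
}}

```text
t: 42.12
eef_pos: [0.4749, 0.2965, 0.2373]
tool_rot: [-0.001, 0.999, 0.036, 0.002]
contact_force: [1.8, -1.1, 0.1]
gripper_width: 0.75
```

Call:
{"fn": "move_arm", "kwargs": {
  "steps": [
    {"fingers":66,"translation":[0,-60,0],"turn":-0.02},
    {"fingers":66,"translation":[0,-60,0],"turn":-0.02},
    {"fingers":66,"translation":[5,-60,0],"turn":-0.02},
    {"fingers":66,"translation":[5,-60,0],"turn":-0.02},
    {"fingers":66,"translation":[5,-60,0],"turn":-0.02},
    {"fingers":66,"translation":[5,-60,0],"turn":-0.02},
    {"fingers":66,"translation":[5,-60,0],"turn":-0.02},
    {"fingers":66,"translation":[0,-60,0],"turn":0},
    {"fingers":66,"translation":[0,-60,0],"turn":0},
    {"fingers":66,"translation":[0,-60,0],"turn":0}
  ]
}}

```text
t: 43.38
eef_pos: [0.4995, -0.3061, 0.2355]
tool_rot: [0.0, 0.999, -0.035, 0.0]
contact_force: [1.2, 0.1, 0.2]
gripper_width: 0.772
```

```bash
python3 mark.py t1; python3 - <<'E'
from h import *
grab("scene","t1t",(140,280,300,410),4.5)
E
```

```text
[ 0.4995 -0.3061  0.2355] jaw deg -4.0 w 65.9 F [1.2 0.1 0.2] t 43.375
top crop origin 394 183 scale 4.8 [[458.8, 243.3]]
scene crop origin 336 87 scale 4.8 [[401.1, 147.3]]
```

View pics/t1t.png

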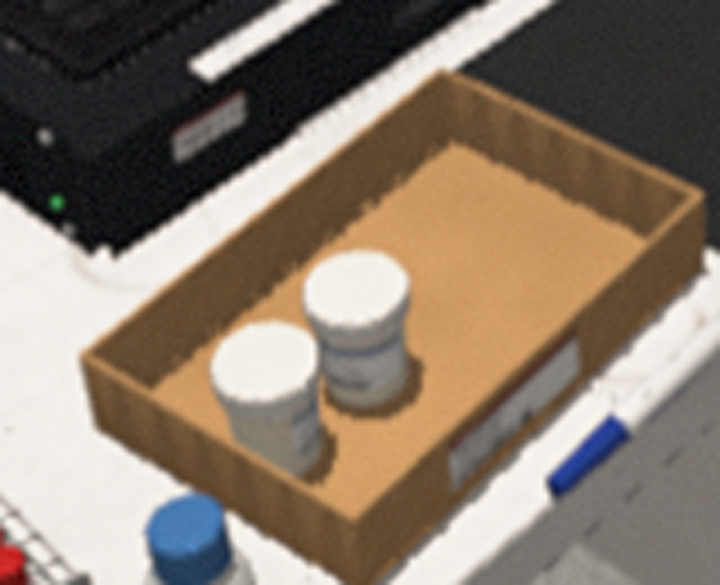

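Call:
{"fn": "move_arm", "kwargs": {
  "steps": [
    {"fingers":66,"translation":[1,-22,-40],"turn":0},
    {"fingers":66,"translation":[0,0,-50],"turn":0},
    {"fingers":66,"translation":[0,0,-30],"turn":0},
    {"fingers":66,"translation":[0,0,0],"turn":0},
    {"fingers":66,"translation":[0,0,0],"turn":0}
  ]
}}

```text
t: 44.15
eef_pos: [0.5019, -0.3257, 0.1168]
tool_rot: [0.0, 0.999, -0.034, 0.001]
contact_force: [0.2, -0.0, 1.2]
gripper_width: 0.774
```

```bash
python3 mark.py t2 .502,-.326,.064
```

```text
[ 0.5019 -0.3257  0.1168] jaw deg -3.94 w 66.1 F [ 0.2 -0.   1.2] t 44.15
top crop origin 386 189 scale 4.8 [[444.7, 252.0]]
scene crop origin 336 123 scale 4.8 [[399.5, 198.9]]
```

View pics/t2_scene.png

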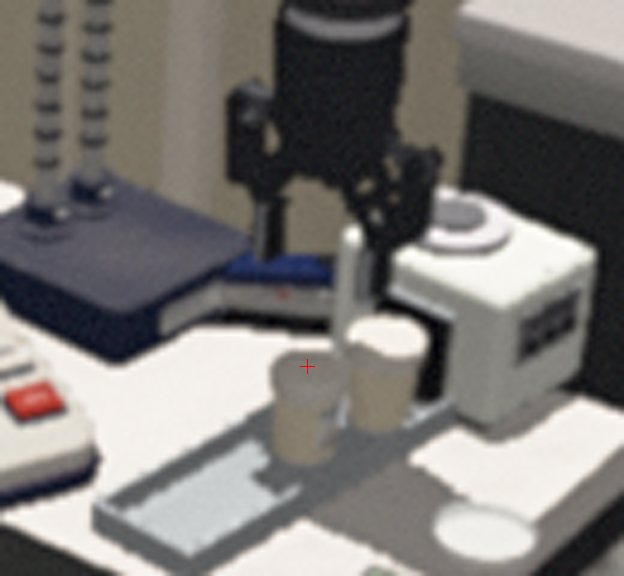

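Call:
{"fn": "move_arm", "kwargs": {
  "steps": [
    {"fingers":66,"translation":[0,0,-30],"turn":0},
    {"fingers":66,"translation":[0,0,-30],"turn":0},
    {"fingers":66,"translation":[0,0,-20],"turn":0},
    {"fingers":66,"translation":[0,0,0],"turn":0},
    {"fingers":40,"translation":[0,0,0],"turn":0},
    {"fingers":40,"translation":[0,0,0],"turn":0},
    {"fingers":40,"translation":[0,0,0],"turn":0},
    {"fingers":40,"translation":[0,0,0],"turn":0}
  ]
}}

```text
t: 45.25
eef_pos: [0.5017, -0.3269, 0.0368]
tool_rot: [0.001, 0.999, -0.035, 0.001]
contact_force: [-0.5, 1.0, 6.6]
gripper_width: 0.537
```

Call:
{"fn": "move_arm", "kwargs": {
  "steps": [
    {"fingers":40,"translation":[0,0,25],"turn":0},
    {"fingers":40,"translation":[0,0,45],"turn":0},
    {"fingers":40,"translation":[0,0,50],"turn":0},
    {"fingers":40,"translation":[0,0,50],"turn":0},
    {"fingers":40,"translation":[0,0,45],"turn":0},
    {"fingers":40,"translation":[0,30,0],"turn":0},
    {"fingers":40,"translation":[0,50,0],"turn":0},
    {"fingers":40,"translation":[-2,60,0],"turn":0.02},
    {"fingers":40,"translation":[-2,60,0],"turn":0.02},
    {"fingers":40,"translation":[-3,60,0],"turn":0.02}
  ]
}}

```text
t: 46.5
eef_pos: [0.4934, -0.0644, 0.2507]
tool_rot: [0.0, 1.0, -0.005, 0.001]
contact_force: [0.6, 0.7, -0.7]
gripper_width: 0.537
```

```bash
python3 - <<'E'
from fit import *
o=get_obs();print(o["eef_pos"],o["gripper_width"]*85.4)
grab("scene","u1",(150,100,450,410),1.9);read_camera("top")
locate("tote",[.478,.376,.07],0.0)
E
```

```text
[ 0.49336695 -0.06444294  0.25074826] 45.86676285729747
tote top [0.4774 0.3779 0.0722] cost 0.158
tote scene [0.4763 0.3748 0.0628] cost 0.193
tote both [0.4767 0.3764 0.0681] cost 0.181
```

View pics/u1.png

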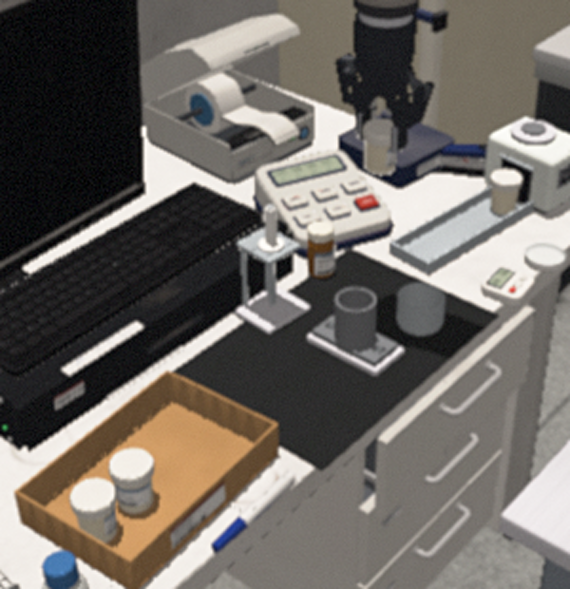

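Call:
{"fn": "move_arm", "kwargs": {
  "steps": [
    {"fingers":40,"translation":[-3,55,0],"turn":0.02},
    {"fingers":40,"translation":[-3,55,0],"turn":0.02},
    {"fingers":40,"translation":[-3,55,0],"turn":0.02},
    {"fingers":40,"translation":[-3,55,0],"turn":0.018},
    {"fingers":40,"translation":[-3,55,0],"turn":0},
    {"fingers":40,"translation":[0,55,0],"turn":0},
    {"fingers":40,"translation":[0,54,0],"turn":0},
    {"fingers":40,"translation":[0,30,-30],"turn":0},
    {"fingers":40,"translation":[0,0,-50],"turn":0},
    {"fingers":40,"translation":[0,0,0],"turn":0}
  ]
}}

```text
t: 47.95
eef_pos: [0.4781, 0.3442, 0.1665]
tool_rot: [0.003, 0.999, 0.033, -0.003]
contact_force: [0.2, -1.0, -0.2]
gripper_width: 0.544
```

```bash
python3 mark.py u2 .4795,.3476,.004
```

```text
[0.4781 0.3442 0.1665] jaw deg 3.78 w 46.5 F [ 0.2 -1.  -0.2] t 47.95
top crop origin 89 205 scale 4.8 [[176.5, 270.4]]
scene crop origin 169 229 scale 4.8 [[238.5, 347.3]]
```

View pics/u2_scene.png

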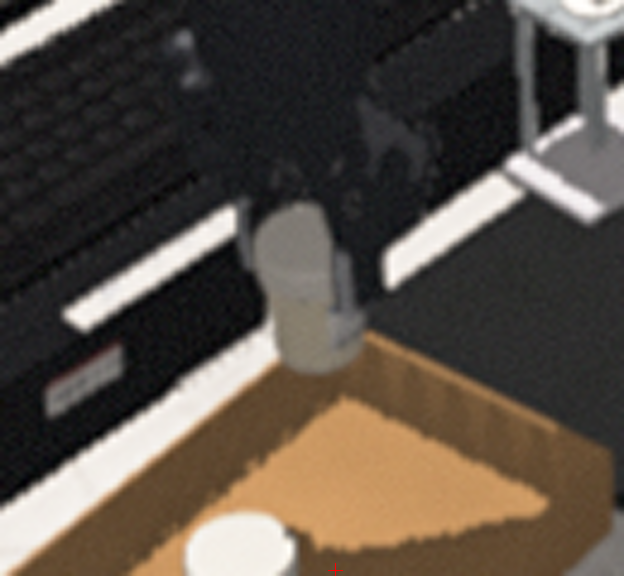

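Call:
{"fn": "move_arm", "kwargs": {
  "steps": [
    {"fingers":40,"translation":[0,0,-40],"turn":0},
    {"fingers":40,"translation":[0,0,-40],"turn":0},
    {"fingers":40,"translation":[0,0,-35],"turn":0},
    {"fingers":40,"translation":[0,0,-19],"turn":0},
    {"fingers":40,"translation":[0,0,0],"turn":0},
    {"fingers":40,"translation":[0,0,0],"turn":0}
  ]
}}

```text
t: 48.8
eef_pos: [0.4795, 0.3484, 0.038]
tool_rot: [-0.001, 0.999, 0.034, 0.001]
contact_force: [-1.1, 0.1, -0.4]
gripper_width: 0.536
```

Call:
{"fn": "move_arm", "kwargs": {
  "steps": [
    {"fingers":40,"translation":[0,0,-1.5],"turn":0},
    {"fingers":55,"translation":[0,0,0],"turn":0},
    {"fingers":64,"translation":[0,0,0],"turn":0},
    {"fingers":64,"translation":[0,0,0],"turn":0},
    {"fingers":64,"translation":[0,0,30],"turn":0},
    {"fingers":64,"translation":[0,0,50],"turn":0},
    {"fingers":64,"translation":[0,0,60],"turn":0},
    {"fingers":64,"translation":[0,0,40],"turn":0},
    {"fingers":64,"translation":[0,-50,20],"turn":0},
    {"fingers":64,"translation":[0,-60,0],"turn":0}
  ]
}}

```text
t: 50.05
eef_pos: [0.4791, 0.2384, 0.2368]
tool_rot: [-0.001, 0.999, 0.035, 0.002]
contact_force: [1.3, -1.7, -0.1]
gripper_width: 0.75
```

Call:
{"fn": "move_arm", "kwargs": {
  "steps": [
    {"fingers":66,"translation":[0,-60,0],"turn":-0.02},
    {"fingers":66,"translation":[0,-60,0],"turn":-0.02},
    {"fingers":66,"translation":[3,-60,0],"turn":-0.02},
    {"fingers":66,"translation":[3,-60,0],"turn":-0.02},
    {"fingers":66,"translation":[2,-60,0],"turn":-0.02},
    {"fingers":66,"translation":[0,-60,0],"turn":-0.02},
    {"fingers":66,"translation":[0,-60,0],"turn":-0.02},
    {"fingers":66,"translation":[0,-60,0],"turn":0},
    {"fingers":66,"translation":[0,-60,0],"turn":0},
    {"fingers":66,"translation":[0,-60,0],"turn":0}
  ]
}}

```text
t: 51.3
eef_pos: [0.4864, -0.3641, 0.2349]
tool_rot: [0.0, 0.999, -0.036, 0.0]
contact_force: [0.9, 0.2, 0.0]
gripper_width: 0.772
```

```bash
python3 mark.py v1; python3 - <<'E'
from h import *
grab("scene","v1t",(140,280,300,410),4.5)
E
```

```text
[ 0.4864 -0.3641  0.2349] jaw deg -4.11 w 65.9 F [0.9 0.2 0. ] t 51.3
top crop origin 422 189 scale 4.8 [[486.8, 248.9]]
scene crop origin 352 82 scale 4.8 [[416.6, 141.6]]
```

View pics/v1t.png

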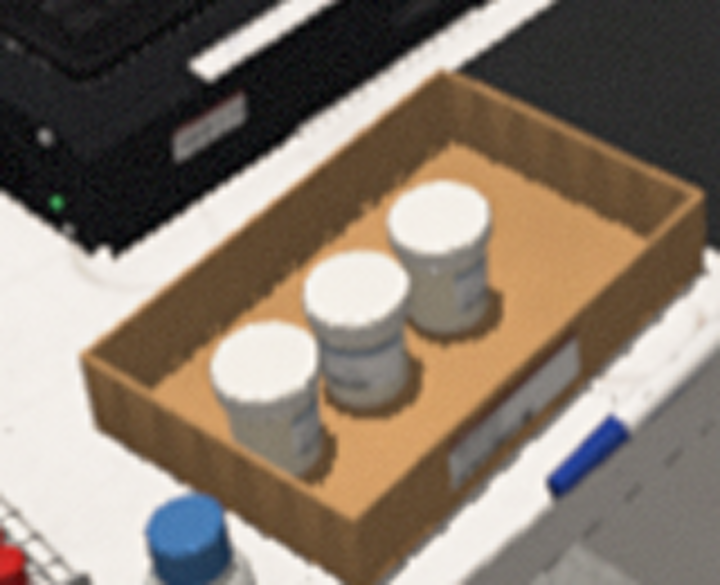

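View pics/v1_scene.png

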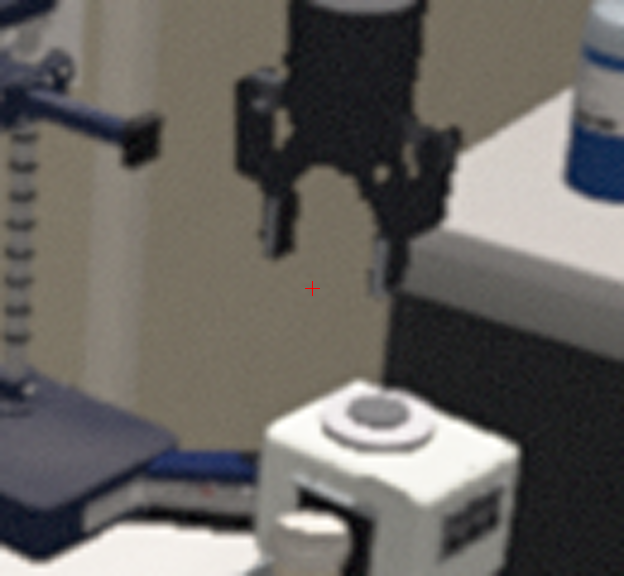

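Call:
{"fn": "move_arm", "kwargs": {
  "steps": [
    {"fingers":66,"translation":[0.5,-15,-40],"turn":0},
    {"fingers":66,"translation":[0,0,-50],"turn":0},
    {"fingers":66,"translation":[0,0,-30],"turn":0},
    {"fingers":66,"translation":[0,0,0],"turn":0},
    {"fingers":66,"translation":[0,0,0],"turn":0}
  ]
}}

```text
t: 52.08
eef_pos: [0.4884, -0.3768, 0.1164]
tool_rot: [0.0, 0.999, -0.035, 0.001]
contact_force: [0.5, 0.2, 0.5]
gripper_width: 0.773
```

```bash
python3 mark.py v2 .487,-.386,.064
```

```text
[ 0.4884 -0.3768  0.1164] jaw deg -4.06 w 66.0 F [0.5 0.2 0.5] t 52.075
top crop origin 408 194 scale 4.8 [[469.3, 257.4]]
scene crop origin 350 118 scale 4.8 [[415.0, 192.4]]
```

View pics/v2_scene.png

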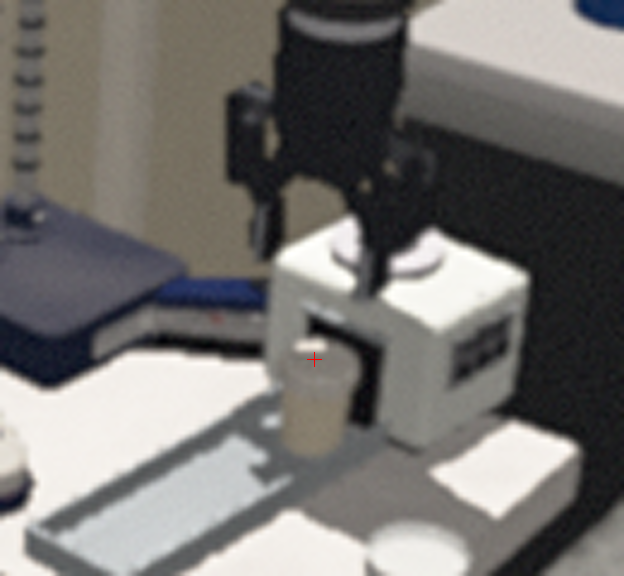

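Call:
{"fn": "move_arm", "kwargs": {
  "steps": [
    {"fingers":66,"translation":[-1,0,-25],"turn":0},
    {"fingers":66,"translation":[0,0,-25],"turn":0},
    {"fingers":66,"translation":[0,0,-15],"turn":0},
    {"fingers":66,"translation":[0,0,-10],"turn":0},
    {"fingers":66,"translation":[0,0,0],"turn":0}
  ]
}}

```text
t: 52.8
eef_pos: [0.4862, -0.3772, 0.0397]
tool_rot: [-0.0, 0.999, -0.036, -0.0]
contact_force: [-0.7, 0.8, 0.3]
gripper_width: 0.768
```

Call:
{"fn": "move_arm", "kwargs": {
  "steps": [
    {"fingers":40,"translation":[0,0,0],"turn":0},
    {"fingers":40,"translation":[0,0,0],"turn":0},
    {"fingers":40,"translation":[0,0,0],"turn":0},
    {"fingers":40,"translation":[0,0,0],"turn":0},
    {"fingers":40,"translation":[0,0,0],"turn":0}
  ]
}}

```text
t: 53.42
eef_pos: [0.4868, -0.3777, 0.0409]
tool_rot: [0.0, 0.999, -0.036, 0.001]
contact_force: [-0.6, 1.4, 7.1]
gripper_width: 0.544
```

```bash
python3 mark.py v3
```

```text
[ 0.4868 -0.3777  0.0409] jaw deg -4.13 w 46.4 F [-0.6  1.4  7.1] t 53.425
top crop origin 398 199 scale 4.8 [[462.9, 258.6]]
scene crop origin 348 140 scale 4.8 [[412.8, 200.4]]
```

View pics/v3_scene.png

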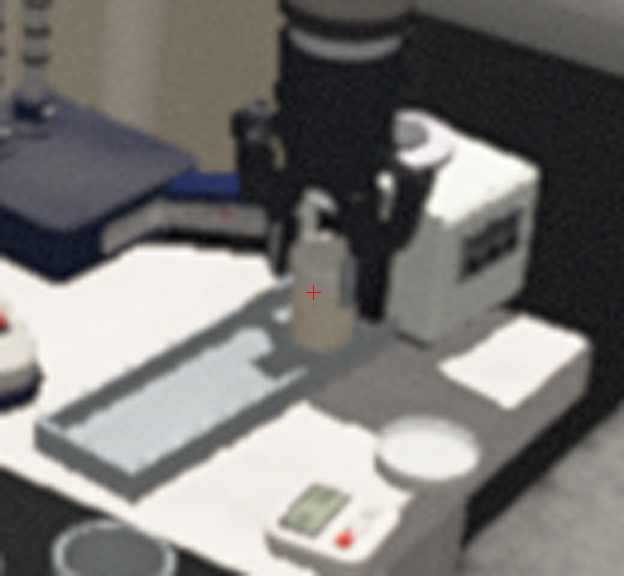

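Call:
{"fn": "move_arm", "kwargs": {
  "steps": [
    {"fingers":40,"translation":[0,0,25],"turn":0},
    {"fingers":40,"translation":[0,0,45],"turn":0},
    {"fingers":40,"translation":[0,0,50],"turn":0},
    {"fingers":40,"translation":[0,0,50],"turn":0},
    {"fingers":40,"translation":[0,0,40],"turn":0},
    {"fingers":40,"translation":[0,30,0],"turn":0},
    {"fingers":40,"translation":[0,50,0],"turn":0},
    {"fingers":40,"translation":[0,60,0],"turn":0.02},
    {"fingers":40,"translation":[0,60,0],"turn":0.02},
    {"fingers":40,"translation":[0,60,0],"turn":0.02}
  ]
}}

```text
t: 54.78
eef_pos: [0.4858, -0.1154, 0.2499]
tool_rot: [0.0, 1.0, -0.006, 0.0]
contact_force: [0.7, 0.1, -0.5]
gripper_width: 0.544
```

```bash
python3 - <<'E'
from fit import *
o=get_obs();print(o["eef_pos"],o["gripper_width"]*85.4)
grab("scene","x1",(150,100,450,410),1.9);read_camera("top")
locate("tote",[.478,.376,.07],0.0)
E
```

```text
[ 0.48580951 -0.11543825  0.24994146] 46.42105108972845
tote top [0.4781 0.3778 0.0674] cost 0.253
tote scene [0.4764 0.3747 0.0723] cost 0.317
tote both [0.4777 0.3759 0.0699] cost 0.289
```

View pics/x1.png

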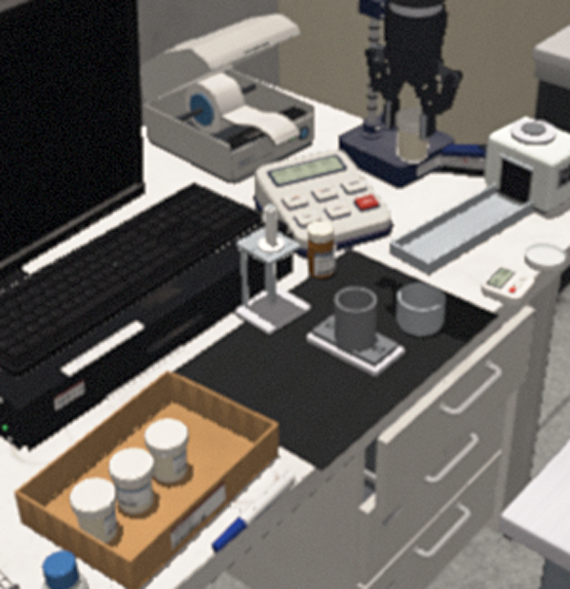

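Call:
{"fn": "move_arm", "kwargs": {
  "steps": [
    {"fingers":40,"translation":[-1,55,0],"turn":0.02},
    {"fingers":40,"translation":[-1,55,0],"turn":0.02},
    {"fingers":40,"translation":[-1,55,0],"turn":0.02},
    {"fingers":40,"translation":[-1,55,0],"turn":0.018},
    {"fingers":40,"translation":[0,55,0],"turn":0},
    {"fingers":40,"translation":[0,55,0],"turn":0},
    {"fingers":40,"translation":[0,52,0],"turn":0},
    {"fingers":40,"translation":[0,30,-30],"turn":0},
    {"fingers":40,"translation":[0,0,-50],"turn":0},
    {"fingers":40,"translation":[0,0,0],"turn":0}
  ]
}}

```text
t: 56.22
eef_pos: [0.4813, 0.2914, 0.1661]
tool_rot: [0.002, 0.999, 0.032, -0.003]
contact_force: [0.3, -0.7, -0.4]
gripper_width: 0.544
```

Call:
{"fn": "move_arm", "kwargs": {
  "steps": [
    {"fingers":40,"translation":[0,0,-40],"turn":0},
    {"fingers":40,"translation":[0,0,-20],"turn":0},
    {"fingers":40,"translation":[0,0,0],"turn":0},
    {"fingers":40,"translation":[0,0,0],"turn":0}
  ]
}}

```text
t: 56.72
eef_pos: [0.4831, 0.2951, 0.1113]
tool_rot: [-0.001, 0.999, 0.033, 0.001]
contact_force: [0.9, 0.9, -0.1]
gripper_width: 0.543
```

```bash
python3 mark.py x2 .4834,.2897,.004
```

```text
[0.4831 0.2951 0.1113] jaw deg 3.74 w 46.4 F [ 0.9  0.9 -0.1] t 56.725
top crop origin 119 205 scale 4.8 [[198.7, 268.4]]
scene crop origin 186 237 scale 4.8 [[255.6, 332.3]]
```

View pics/x2_scene.png

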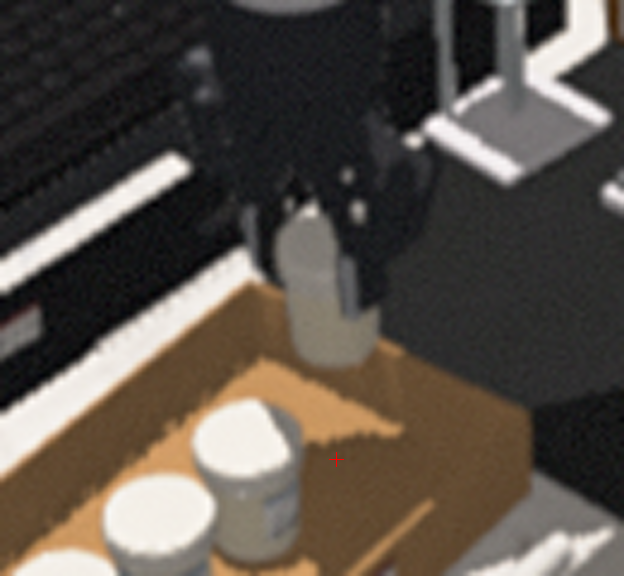

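```bash
python3 - <<'E'
from h import *
print(unproj("scene",np.array([[333,345],[290,330],[378,330]])/4.8+[185.5,236.5],.0744))
E
```

```text
[[0.482326   0.28708525 0.0744    ]
 [0.50494424 0.29212401 0.0744    ]
 [0.47358861 0.26646174 0.0744    ]]
```

Call:
{"fn": "move_arm", "kwargs": {
  "steps": [
    {"fingers":40,"translation":[0,0,-30],"turn":0},
    {"fingers":40,"translation":[0,0,-25],"turn":0},
    {"fingers":40,"translation":[0,0,-14],"turn":0},
    {"fingers":40,"translation":[0,0,0],"turn":0},
    {"fingers":40,"translation":[0,0,-1],"turn":0},
    {"fingers":40,"translation":[0,0,0],"turn":0}
  ]
}}

```text
t: 57.58
eef_pos: [0.4824, 0.2949, 0.0405]
tool_rot: [-0.0, 0.999, 0.033, 0.0]
contact_force: [0.2, -0.2, -0.4]
gripper_width: 0.537
```

Call:
{"fn": "move_arm", "kwargs": {
  "steps": [
    {"fingers":55,"translation":[0,0,0],"turn":0},
    {"fingers":64,"translation":[0,0,0],"turn":0},
    {"fingers":64,"translation":[0,0,0],"turn":0},
    {"fingers":64,"translation":[0,0,30],"turn":0},
    {"fingers":64,"translation":[0,0,50],"turn":0},
    {"fingers":64,"translation":[0,0,60],"turn":0},
    {"fingers":64,"translation":[0,0,50],"turn":0},
    {"fingers":64,"translation":[0,-60,10],"turn":0},
    {"fingers":64,"translation":[0,-60,0],"turn":0},
    {"fingers":64,"translation":[0,-60,0],"turn":0}
  ]
}}

```text
t: 58.82
eef_pos: [0.482, 0.1129, 0.2401]
tool_rot: [0.0, 0.999, 0.033, 0.0]
contact_force: [0.4, -0.7, 0.3]
gripper_width: 0.75
```

Call:
{"fn": "move_arm", "kwargs": {
  "steps": [
    {"fingers":64,"translation":[0,-60,0],"turn":0},
    {"fingers":64,"translation":[0,-60,0],"turn":0},
    {"fingers":64,"translation":[0,-60,0],"turn":0},
    {"fingers":64,"translation":[0,-60,0],"turn":0},
    {"fingers":64,"translation":[0,-60,0],"turn":0},
    {"fingers":64,"translation":[0,-60,0],"turn":0},
    {"fingers":64,"translation":[0,-60,0],"turn":0},
    {"fingers":64,"translation":[0,0,0],"turn":0}
  ]
}}

```text
t: 59.82
eef_pos: [0.4804, -0.3112, 0.2389]
tool_rot: [0.0, 1.0, 0.028, -0.001]
contact_force: [-0.2, 0.9, -0.8]
gripper_width: 0.753
```

```bash
python3 - <<'E'
from h import *
print(get_obs())
grab("scene","y1",(130,180,450,420),2.4);grab("top","y1t",(90,170,490,330),2)
E
```

```text
{'t': 59.825, 'q': array([ 1.05012084,  0.39674517, -0.74890933,  1.75819424,  0.30012332,
        1.1049986 ,  0.26001614]), 'joint_vel': array([-0.04540888, -0.03107953, -0.08513849,  0.05301122, -0.0431283 ,
       -0.00478103, -0.02962442]), 'joint_torque': array([ 1.67516459e+00, -4.62053812e+01, -5.96712291e+00, -2.80824995e+01,
        4.35932111e-01, -1.61963637e-02,  3.60863367e-01]), 'eef_pos': array([ 0.48043023, -0.31123486,  0.23892679]), 'tool_rot': array([ 3.79654253e-04,  9.99594408e-01,  2.84709367e-02, -5.30154907e-04]), 'contact_force': array([-0.17162167,  0.87777953, -0.80987211]), 'torque': array([ 0.07328461,  0.02136272, -0.03806618]), 'gripper_width': 0.753080292074599}
```

View pics/y1.png

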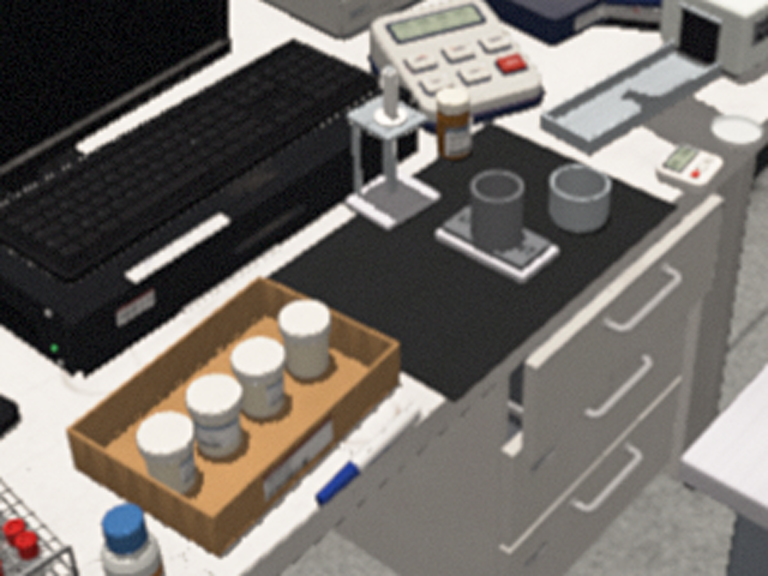

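View pics/y1t.png

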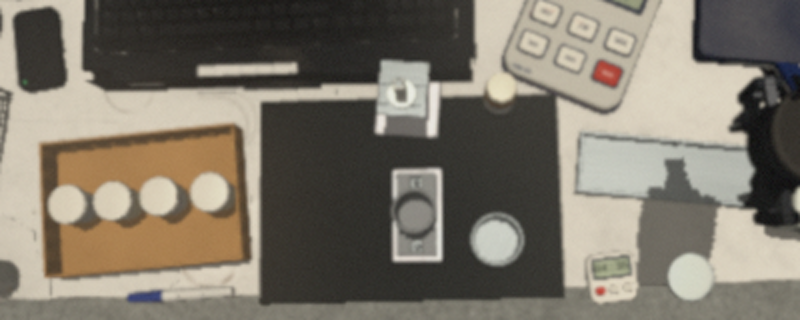

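```bash
python3 -c "
from station import *
print(hand_in())"
```

```text
the job is handed in; nothing more can be done
None
```

The job is done and handed in at about 60 s of the 210 s allowed.

- **Rinse beaker:** I set it on its base with both pegs in the holes. The weight came off the gripper at the expected seated height, and both cameras show it sitting flat.
- **Washing:** I dipped the spatula into the wash pot and then the seated beaker, each about 3 cm below the rim for over a second. I hung it back in its stand afterwards. The dip depth comes from the arm's height reading, because the tip itself was hidden inside each vessel.
- **Cups:** All four finished cups stand upright in one row on the tray floor, and the catch lane is empty.

**Last checks:** The final top and scene pictures show the beaker seated, the spatula hanging with its disc on the stand plate, and the four cups side by side. The gripper was clear of everything. I never saw the tray or the pot knocked aside, and no contact force I read went above about 9 N.

**Disagreements:** The two cameras differed by about 3–6 mm in x throughout, which was within the clearances. The wash pot fit from the top camera was wrong once, when the arm likely blocked its view. For that I relied on the scene camera and the first picture.

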